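Lock the nest fixture's slotted quarter-turn screw

ROBOT

A 6-joint arm with a two-finger parallel gripper is mounted at the origin on a cart in front of the work surface, level with it; the furniture and walls round the work are solid. World frame = base frame: x ahead of the robot, y to its left, z up, the work surface at z = 0. Lengths are in m, angles in degrees, forces in N, time in s.
With the tool pointing down it reaches from about 0.3 to 0.95 m from the base axis. Payload 3.1 kg.
Tool frame: the origin (TCP) lies midway between the tips of the shut fingers; the grasp point (between the pads) lies 19 mm behind it; x points along the fingers, y is the direction in which the jaws open and shut, and the axes are right-handed (so a half turn about x gives the same grasp; the last joint's range is limited). The gripper opens to 85 mm and grips with 20 to 120 N. Pads are 22 mm wide; open, the fingers measure 114 mm over their backs; the gripper's body (76 mm by 85 mm) begins 54 mm behind the grasp point. The pads swing forward as they close: fully open they stand 13 mm farther back than shut.
Start: joints at [-70.17, 17.653, 93.61, -0, 68.738, -3.994], TCP at [0.252, -0.572, 0.231] pointing down, gripper open.
Joint ranges: [-175.34, 175.34], [-45.06, 112.39], [2.9, 150.54], [-68.45, 248.45], [3.09, 151.38], [-168.51, 168.51]. Speed limits (degrees/s): [159.86, 159.86, 180, 180, 180, 180].

INTERFACE

Orientations are given as a 3x3 rotation matrix whose columns are the frame's x, y, z axes.
In Python, from workcell import bot, eyes, spotter gives the robot as it stands.
- The arm moves only by the tool apply_moves, never from a script. Its argument "series" is a list of rows, each a list of 6 numbers: the shift along the world's x, y, z in mm, then the turn, a rotation vector about the world's x, y, z in degrees. A call has 1 to 12 rows; each row shifts and turns the commanded pose from where the row before left it; what a row does not reach is not made up. A row lasts 1/8 s, in which the tool goes at most 62.5 mm and 10.7 degrees, less where a joint would pass 70% of its speed; a pose out of reach is approached as far as the arm can. A call is refused whole if a number of a shift passes 62.5 or a number of a turn 10.7, either way. A call with a gripper value outside its range is refused whole. "gripper" is the closure in counts, from 0 (fully open) to 255 (shut), set as the call begins (left out, the last holds). The fingers move at their own pace and stop on an object; "squeeze" is the grip in N (left out, the last holds). Time passes only in rows, so rows that do not move let the fingers close. It gives the time, the measured TCP pose, the force and the opening at its end, in the units of the state.
- bot.read_state(): the state, without advancing time (a new reading comes with each control period).
- eyes.capture(name): name is "scene" or "top" or "wrist"; returns a dict with "image" (384x512x3 uint8, red, green, blue), "camera_matrix" (3x3 intrinsics, pixels), "view" (4x4, takes a point from world to camera coordinates); the wrist camera has in their place "tool_from_camera" (4x4, takes a point from camera to tool coordinates, whose origin is the TCP and whose axes are the tool frame's). Camera axes: x right, y up, looking along -z (the intrinsics and any distortion apply to the point x, -y, -z); pixel columns grow to the right and rows downward; lengths in m; the calibration is good to about 2 mm. A picture is of the moment at which its call begins: read the wrist's pose just before it. There is no depth.
- bot.hand_in(): hands the job in, once; it reports no verdict.
Trained networks look in a picture, given as the dict that the camera call returned (one of the last four; its "shot" number tells which), for a name from the list of things; names that differ only in an ending like _2 or _b are one class to them, and where a whole thing is asked for, a point or a joint stands for the part that bears it (a point fixed in the world has none). Each returns a list of dicts, best first, with "confidence" (0 to 1); they miss things now and then, are a little off and sometimes report something else, mostly with a low value. They report only what shows in the picture. A call takes as long as a camera call. They do not tell look-alikes from the thing itself.
- spotter.look_for(query, picture): "box" ([left, top, width, height] in pixels, round what is visible of it).
- spotter.regions_of(query, picture): "region" (384x512 bool, what is visible of it) and "box" ([left, top, width, height] in pixels, round what is visible of it).
The state is a dict: "time": time; "q": joint angles; "qd": joint speeds; "tau": joint torques, N m; "position": TCP position; "ee_rot": TCP orientation; "force": force on the tool from outside, world axes, zero at the start; "torque": the same for the moment, N m; "finger_gap": finger opening in m.
Only numpy, scipy, OpenCV 4.12 (cv2) and the standard library are available. Lean on these libraries where they do the work, as an engineer would, in place of code of your own. Each camera call takes 0.05 s, during which the arm holds its last target.

TASK

Take the flat-blade screwdriver out of its stand and lock the nest fixture: seat the blade in the slot of the brass screw and turn the screw clockwise until it is fully home at its stop, with its slot in line with the two marks on the boss. Press only gently, do not force the screw, follow it down as it draws in so that the blade stays down on the floor of the slot through the whole turn, and touch the fixture with the screwdriver only. Then put the screwdriver back upright in its stand, fully down, let go of it, and leave the loose parts lying round about where they are.

Things in the scene. Friction and masses are not known exactly. Their poses are not given: they have to be found in the camera images.
- driver_grip (a point): Screwdriver, 134 mm long, tip down in the stand at the start. This point: middle of its black square handle, 24 x 24 mm across flats, 70 mm long (35 mm up and down from here), 99 mm from the tip. z: from tip to handle along the shank; x: along the 10 mm width of the blade; y: across the thin blade. The flats look along x and y; either pair may be gripped. 0.1 to 0.18 kg.
- driver_tip (a point): Middle of the screwdriver blade's end edge, 99 mm below driver_grip along its axis; same axes. The blade is flat: 10 mm wide (x), 1.8 mm thick (y), 14 mm long; above it a round shank of 9 mm diameter runs up to 60 mm from the tip, where a 6 mm high collar of 21 mm diameter begins, then the handle.
- stand: Screwdriver stand, fixed to the bench: aluminium block 52 x 52 mm, 72 mm high, on a foot plate 84 x 66 mm. Origin: centre of the underside on the bench, z up.
- stand_hole (a point): Centre of the mouth of the stand's hole, on its top face, 72 mm above the bench. The round upright hole is 14 mm wide with a 2 mm chamfer, 64 mm deep. The screwdriver stands in it turned to any angle, its collar resting on the top face: then its tip is 60 mm below this point and driver_grip 39 mm above it.
- fixture: Nest fixture, let 0 to 6 mm into the bench top and fixed: dark base plate 100 (x) x 70 (y) x 12 mm, aluminium clamp plate, and a round steel boss of 48 mm diameter, 8 mm high, off the plate's centre, with the brass screw in its middle. Two marks on the boss, on either side of the screw, lie along the fixture's x axis. Origin: centre of the base plate's underside, z up.
- screw_slot (a point): Centre of the floor of the slot in the brass screw's head (26 mm diameter); moves and turns with it. x: along the slot; y: across; z up. Slot 2.8 mm wide, 4 mm deep, right across the head. The floor is 6 mm above the boss at joint 0 and sinks 2.5 mm per rad, to 2.5 mm at home. The head gives up to 0.8 mm on a spring of 8 N/mm, then is rigid. More than 30 N from the screwdriver harms it.
- screw (a joint): Turn of the screw in rad, clockwise from above: 0 fully open, 1.4 home at a hard stop. Starts between 0 and 0.25, stays where it is left, takes about 0.04 N m to turn. At 1.4 the slot is in line with the marks (fixture's x axis); at value q it stands 1.4 - q anticlockwise from there. The blade has about 0.1 rad of play each way in the slot.
- ring_steel: Loose steel ring, 36 mm diameter, 12 mm high, a bystander. Origin: centre of its underside.
- bush_long: Loose long bush standing on end, 26 mm diameter, 45 mm high, a bystander. Origin: centre of its underside.
- bush_flanged: Loose flanged bush, 30 mm diameter, 28 mm high, a bystander. Origin: centre of its underside.
- driver: The screwdriver as a whole; origin and axes as driver_tip.
Not all that is in view belongs to the job. Leave any turquoise look-alike of the driver alone.

How it is judged (in metres and radians):
On the way, in this order (a step that is already met when the one before it is completed fails the run):
1. the blade sits on the floor of the screw's slot, before the screw is home (z of driver_tip in the frame of screw_slot below 0.001 m and x of driver_tip in the frame of screw_slot between -0.008 and 0.008 m and y of driver_tip in the frame of screw_slot between -0.0018 and 0.0018 m and value of joint screw below 0.5 rad), for 0.2 s.
2. the screw is fully home with the blade still in the slot (z of driver_tip in the frame of screw_slot below 0.001 m and x of driver_tip in the frame of screw_slot between -0.008 and 0.008 m and y of driver_tip in the frame of screw_slot between -0.0018 and 0.0018 m and value of joint screw above 1.36 rad), for 0.2 s.
At the end, for the whole second after the job is handed in: The screw is home (joint above 1.36 of 1.4 rad), and the screwdriver stands released, upright (within 0.08 rad) and fully down in its stand (tip within 3 mm of its resting height and within 6 mm of the hole's axis) (value of joint screw above 1.36 rad and z of driver_tip in the frame of stand between 0.009 and 0.015 m and horizontal distance between driver_tip and stand_hole below 0.006 m and angle between driver_grip's own z axis and vertical below 0.08 rad); the robot touches nothing.
It fails at once if more than 30 N between the screwdriver and the fixture or its screw (contact force between driver and fixture above 30 N).
It fails at once if the blade rides up more than 2 mm off the slot's floor while the screw is part-turned (value of joint screw between 0.5 and 1.25 rad and z of driver_tip in the frame of screw_slot above 0.002 m).
It fails at once if the fingers or the arm touch the fixture or its screw (contact force between any of the fingers, the arm and fixture above 2 N).
It fails at once if the steel ring, the long bush or the flanged bush is moved more than 20 mm (distance of any of ring_steel, bush_long, bush_flanged from where it was at the start of the episode above 0.02 m).
It also fails if it takes over 72 s, if anything falls off the work surface, if the arm or the gripper's body presses on something with over 40 N, if the wrist force passes 120 N, or if a joint passes its speed limit or range.

## Working session

There is one attempt and no reset: what is moved stays moved. The work goes in short steps, Python scripts to look and compute and a tool call to move; the robot and the scene stay as the last step left them, time stands still between calls to the robot, and variables do not carry over. Pictures are saved under pics/ and viewed, and the job is handed in when it is done.

Besides the shell and the picture viewer there is one more tool, called after ">>>" as a command line: name --pt "numbers of a row" for each row, then --argument value for the rest. apply_moves: Moves the arm, as the interface text tells. Its arguments: {"type":"object","properties":{"series":{"type":"array","items":{"type":"array","items":{"type":"number"}}},"gripper":{"type":"number"},"squeeze":{"type":"number"}},"required":["series"]}

```bash
ls; mkdir -p pics; cat > h.py <<'E'
import numpy as np, cv2, json
from workcell import bot, eyes, spotter
def save(p,name,scale=1.5):
    im=cv2.cvtColor(p['image'],cv2.COLOR_RGB2BGR)
    cv2.imwrite('pics/'+name,cv2.resize(im,None,fx=scale,fy=scale,interpolation=cv2.INTER_CUBIC))
def ray(p,uv,st=None):
    """world ray origin,dir"""
    K=np.array(p['camera_matrix']);d=np.linalg.inv(K)@np.array([uv[0],uv[1],1.]);d=np.array([d[0],-d[1],-d[2]])
    if 'view' in p: T=np.linalg.inv(np.array(p['view']))
    else:
        W=np.eye(4);W[:3,:3]=np.array(st['ee_rot']);W[:3,3]=st['position'];T=W@np.array(p['tool_from_camera'])
    return T[:3,3],T[:3,:3]@d
def onz(p,uv,z,st=None):
    o,d=ray(p,uv,st);return o+d*(z-o[2])/d[2]
def proj(p,X,st=None):
    if 'view' in p: V=np.array(p['view'])
    else:
        W=np.eye(4);W[:3,:3]=np.array(st['ee_rot']);W[:3,3]=st['position'];V=np.linalg.inv(W@np.array(p['tool_from_camera']))
    c=V[:3,:3]@np.array(X)+V[:3,3];u=np.array(p['camera_matrix'])@np.array([c[0],-c[1],-c[2]]);return u[:2]/u[2]
E
python3 - <<'E'
from h import *
st=bot.read_state();print(st)
for n in ['top','scene','wrist']:
    p=eyes.capture(n);save(p,n+'0.png');print(n,p.keys(),p['camera_matrix'])
    for q in ['driver','stand','fixture','screw','ring_steel','bush_long','bush_flanged']:
        print(q,[(np.round(r['box']).tolist(),round(r['confidence'],2)) for r in spotter.look_for(q,p)][:4])
E
```

```text
pics
{'time': 0.0, 'q': array([-7.01699204e+01,  1.77036021e+01,  9.36892360e+01,  8.59542544e-04,
        6.87371744e+01, -3.99533055e+00]), 'qd': array([-0.10638998, -0.02507362, -0.01625585, -0.12653337, -0.01449807,
       -0.00431043]), 'tau': array([ 3.23101713e-04, -4.15252948e+01, -2.76663208e+01, -1.50766850e-04,
        1.02100521e-02, -5.25226966e-06]), 'position': array([ 0.25215309, -0.57098618,  0.23005925]), 'ee_rot': array([[-7.56614616e-04,  4.03945185e-01, -9.14782879e-01],
       [ 2.13933382e-03, -9.14780393e-01, -4.03945857e-01],
       [-9.99997425e-01, -2.26265729e-03, -1.72037381e-04]]), 'force': array([-0.8621029 , -0.82120234,  0.68380037]), 'torque': array([-0.05025633, -0.0276254 , -0.02909798]), 'finger_gap': 0.085356648240135}
top dict_keys(['image', 'camera_matrix', 'view', 'shot']) [[466.09998171   0.         259.50716503]
 [  0.         466.09998171 188.43545153]
 [  0.           0.           1.        ]]
driver [([290.0, 134.0, 16.0, 15.0], 0.51), ([303.0, 244.0, 10.0, 13.0], 0.48)]
stand [([282.0, 176.0, 37.0, 43.0], 0.79)]
fixture [([170.0, 231.0, 
[... 299 characters left out ...]
t']) [[409.19589897   0.         251.02056307]
 [  0.         409.19589897 188.71422013]
 [  0.           0.           1.        ]]
driver [([264.0, 195.0, 13.0, 34.0], 0.97)]
stand [([246.0, 221.0, 50.0, 47.0], 0.89)]
fixture []
screw [([265.0, 196.0, 14.0, 33.0], 0.58)]
ring_steel []
bush_long [([247.0, 220.0, 50.0, 47.0], 0.67), ([286.0, 204.0, 10.0, 24.0], 0.62)]
bush_flanged [([332.0, 235.0, 16.0, 19.0], 0.62)]
wrist dict_keys(['image', 'camera_matrix', 'tool_from_camera', 'shot']) [[334.33615563   0.         254.15680101]
 [  0.         334.33615563 192.76241704]
 [  0.           0.           1.        ]]
driver []
stand []
fixture []
screw []
ring_steel []
bush_long []
bush_flanged []
```

View pics/top0.png

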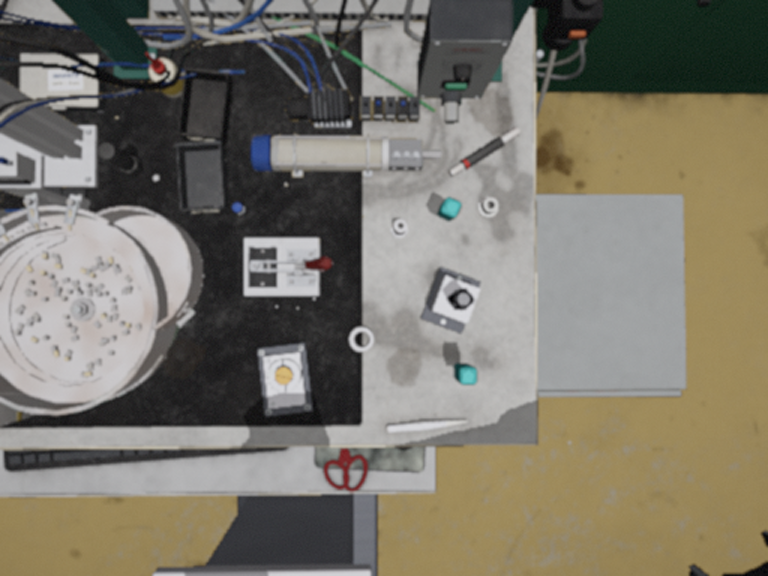

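View pics/scene0.png

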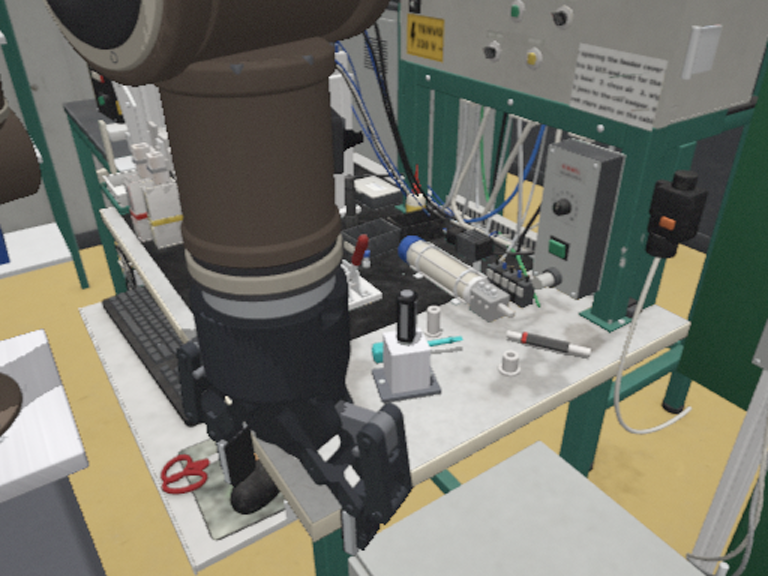

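View pics/wrist0.png

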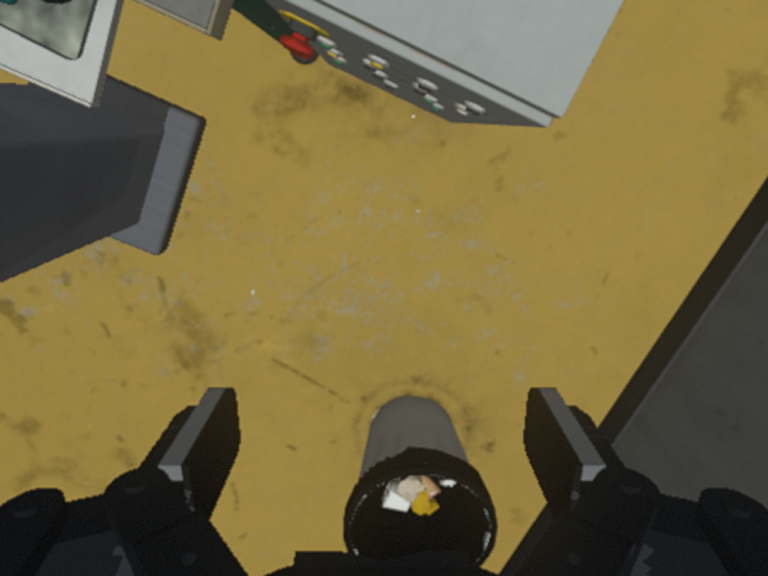

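```bash
python3 - <<'E'
from h import *
p=eyes.capture('top')
print('cam',np.linalg.inv(np.array(p['view']))[:3,3])
for n,uv,z in [('handletop',(461/1.5,298/1.5),.146),('standtop',(302,200),.072),('screw',(284/1.5,375.5/1.5),.026),('ring',(361/1.5,340/1.5),.012),('bl',(400/1.5,227/1.5),.045),('bf',(489/1.5,206/1.5),.028)]:
    print(n,onz(p,uv,z).round(4))
im=p['image']
def crop(a,name,k):
    y0,y1,x0,x1=a;cv2.imwrite('pics/'+name,cv2.resize(cv2.cvtColor(im[y0:y1,x0:x1],cv2.COLOR_RGB2BGR),None,fx=k,fy=k,interpolation=cv2.INTER_CUBIC))
crop((160,240,160,340),'topc0.png',4)
E
```

```text
cam [ 0.5384076  -0.15522993  1.04489409]
handletop [ 0.5486 -0.2766  0.146 ]
standtop [ 0.5466 -0.2754  0.072 ]
screw [ 0.438  -0.0356  0.026 ]
ring [ 0.4883 -0.1466  0.012 ]
bl [ 0.6517 -0.2028  0.045 ]
bf [ 0.6849 -0.3344  0.028 ]
```

View pics/topc0.png

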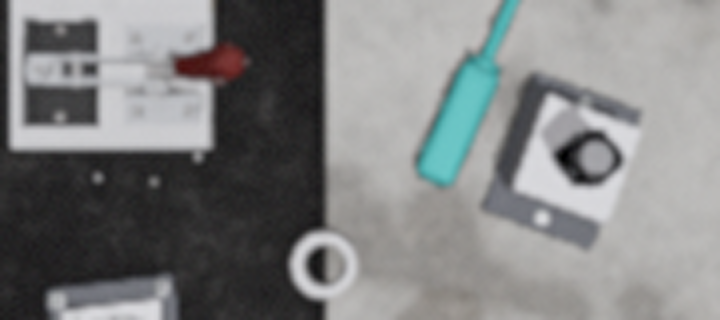

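```bash
python3 - <<'E'
from h import *
p=eyes.capture('top');save(p,'top1.png')
p=eyes.capture('scene');save(p,'scene1.png')
E
```

```text
(no output)
```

View pics/top1.png

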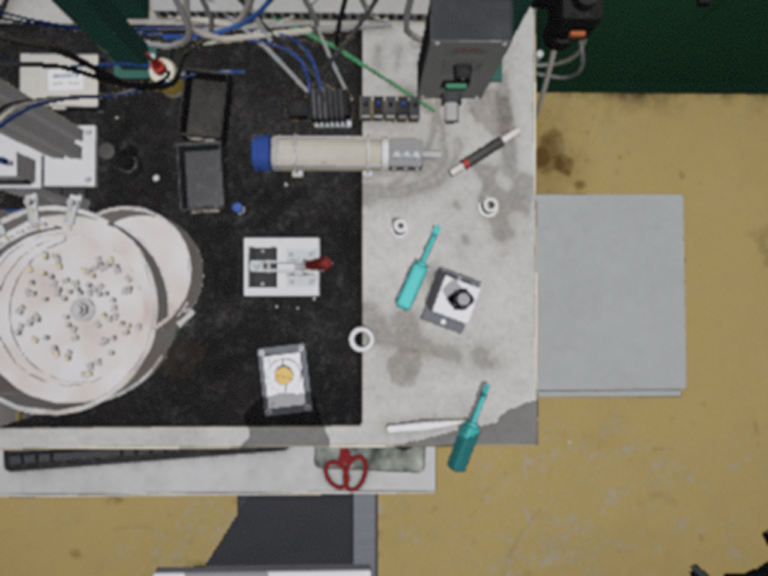

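View pics/scene1.png

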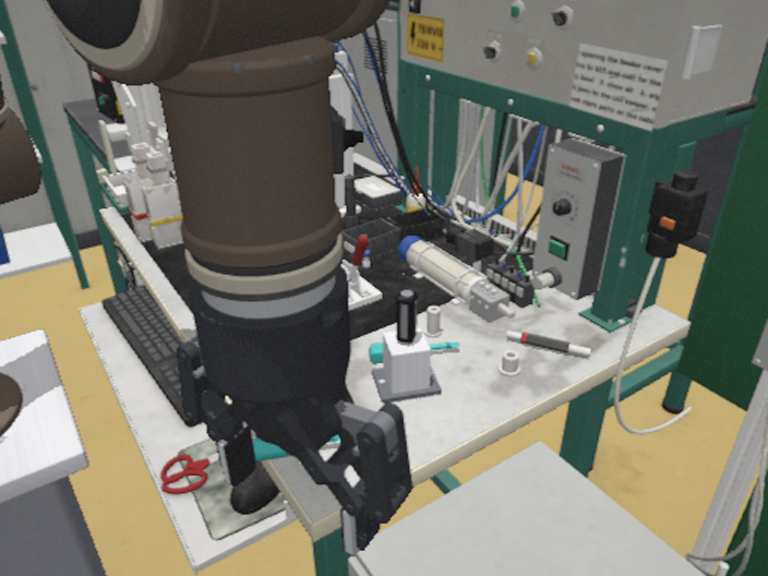

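```bash
python3 - <<'E'
from h import *
p=eyes.capture('top');save(p,'top2.png');print(bot.read_state()['time'])
im=p['image'][230:330,250:370];cv2.imwrite('pics/t2c.png',cv2.resize(cv2.cvtColor(im,cv2.COLOR_RGB2BGR),None,fx=5,fy=5,interpolation=cv2.INTER_CUBIC))
o=onz(p,(460/1.5,470/1.5),0.012);print(o,onz(p,(485/1.5,385/1.5),.005),onz(p,(500/1.5,441/1.5),0))
E
```

```text
1.4
[ 0.29719191 -0.29219752  0.012     ] [ 0.42069406 -0.33099795  0.005     ] [ 0.33681395 -0.35388921  0.        ]
```

View pics/t2c.png

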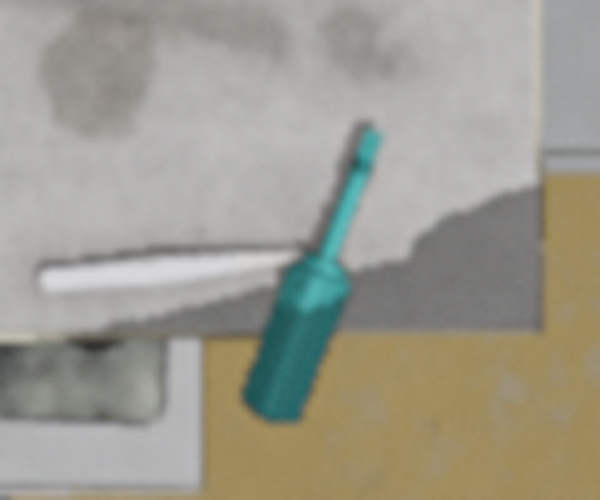

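>>> apply_moves --pt "0 0 40 0 0 0" --pt "20 30 40 0 0 0" --pt "30 40 10 0 0 0" --pt "40 45 0 0 0 0" --pt "40 45 0 0 0 0" --pt "40 45 0 0 0 0" --pt "40 45 0 0 0 0" --pt "30 40 0 0 0 0" --pt "5 5 0 0 0 0" --pt "0 0 0 0 0 0"

```text
time: 2.65
position: [0.4975, -0.2767, 0.3212]
ee_rot: [[-0.0, 0.405, -0.914], [-0.001, -0.914, -0.405], [-1.0, 0.0, 0.001]]
force: [0.4, -0.3, 0.5]
finger_gap: 0.0855
```

```bash
python3 - <<'E'
from h import *
st=bot.read_state();print(st['time'],st['position'],st['q'])
p=eyes.capture('wrist');save(p,'w1.png');print(np.array(p['tool_from_camera']).round(3))
for X in [(.547,-.2762,.146),(.547,-.2762,.072),(.438,-.0356,.026)]: print(proj(p,X,st)*1.5)
E
```

```text
2.65 [ 0.49749166 -0.27666224  0.32124119] [-3.34385794e+01  7.47842587e+00  9.54718638e+01 -4.24489852e-02
  7.70525508e+01  3.26749044e+01]
[[ 0.     0.323 -0.947 -0.143]
 [ 1.     0.001  0.001 -0.   ]
 [ 0.001 -0.947 -0.323 -0.082]
 [ 0.     0.     0.     1.   ]]
[413.42699666 180.1778095 ]
[407.55006255 168.77434354]
[ 94.72939027 166.55440096]
```

View pics/w1.png

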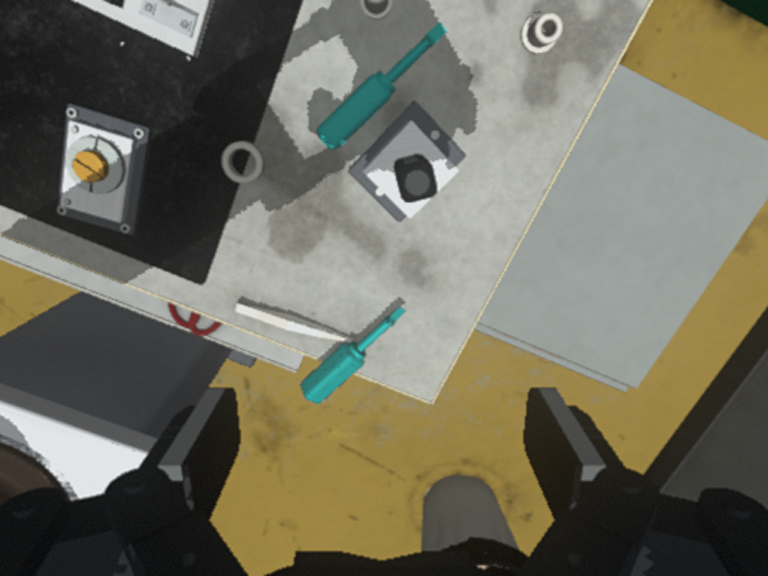

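```bash
python3 - <<'E'
from h import *
im=cv2.imread('pics/w1.png')
a=cv2.resize(im[60:250,30:230],None,fx=3.8,fy=3.0*3.8/3.0,interpolation=cv2.INTER_CUBIC)[:, :]
b=cv2.resize(im[90:230,340:480],(560,560),interpolation=cv2.INTER_CUBIC)
cv2.imwrite('pics/w1a.png',cv2.resize(a,(600,570)));cv2.imwrite('pics/w1b.png',b)
E
```

```text
(no output)
```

View pics/w1a.png

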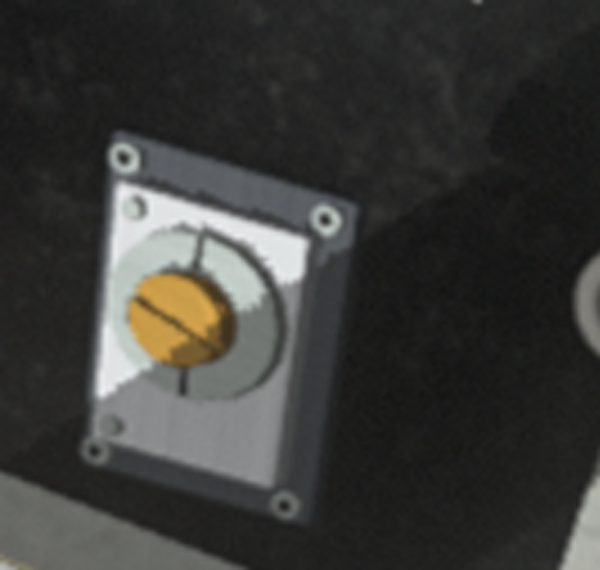

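View pics/w1b.png

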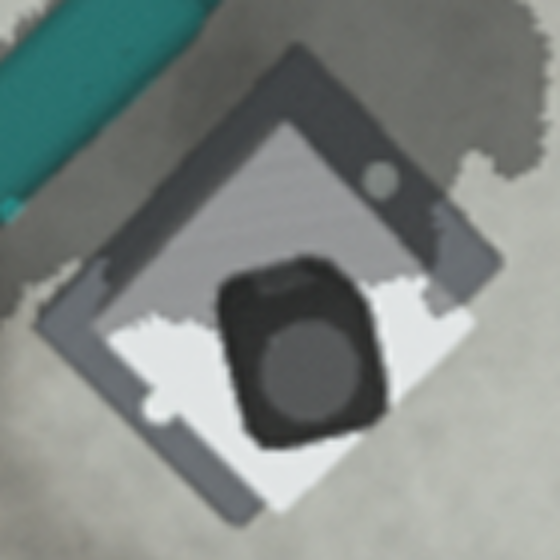

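```bash
python3 - <<'E'
from h import *
st=bot.read_state();p=eyes.capture('wrist');np.save('w1p.npy',p,allow_pickle=True)
f=lambda x,y,ox,oy,s,z:onz(p,((ox+x/s)/1.5,(oy+y/s)/1.5),z,st)
A=lambda x,y,z:f(x,y,30,60,3,z)
B=lambda x,y,z:f(x,y,340,90,4,z)
def ang(a,b): d=b-a;return np.degrees(np.arctan2(d[1],d[0]))
m1,m2=A(203,235,.026),A(182,395,.026);print('marks',m1,m2,ang(m2,m1),(m1+m2)/2)
s1,s2=A(136,298,.034),A(222,353,.034);print('slot',s1,s2,ang(s2,s1),ang(s1,s2),(s1+s2)/2)
print('screwc',A(178,317,.034))
c=[A(*q,.01) for q in [(118,135),(352,205),(312,520),(85,445)]]
print('plate',ang(c[3],c[0]),ang(c[2],c[1]),ang(c[0],c[1]),ang(c[3],c[2]),[np.linalg.norm(c[i]-c[i-1]) for i in range(4)],np.mean(c,0))
print('handle', ang(B(262,447,.146),B(380,412,.146)),ang(B(255,440,.146),B(222,310,.146)),ang(B(385,400,.146),B(365,310,.146)),'cap',B(308,370,.146))
E
```

```text
marks [ 0.46162347 -0.03306019  0.026     ] [ 0.41544187 -0.03793685  0.026     ] 6.0279596656462955 [ 0.43853267 -0.03549852  0.026     ]
slot [ 0.43958518 -0.02383998  0.034     ] [ 0.43440359 -0.04926834  0.034     ] 78.48238816828162 -101.51761183171838 [ 0.43699438 -0.03655416  0.034     ]
screwc [ 0.43918848 -0.03569196  0.034     ]
plate 6.304896454551248 7.90028023120708 -82.81465917325066 -85.80131709115454 [np.float64(0.09222193788552237), np.float64(0.0662041902752279), np.float64(0.09580897302839621), np.float64(0.06891035613576996)] [ 0.43222915 -0.03559043  0.01      ]
handle -49.68378179742492 38.835981057970706 38.33497037508744 cap [ 0.54614729 -0.27957064  0.146     ]
```

>>> apply_moves --pt "15 0 -20 0 0 6" --pt "20 -1 -35 0 0 6" --pt "14 0 -35 0 0 4.4" --pt "0 0 -10 0 0 0" --pt "0 0 0 0 0 0" --pt "0 0 0 0 0 0"

```text
time: 3.5
position: [0.5467, -0.2789, 0.2232]
ee_rot: [[0.002, 0.645, -0.765], [-0.002, -0.765, -0.645], [-1.0, 0.003, -0.001]]
force: [-0.5, -0.6, -0.4]
finger_gap: 0.0856
```

```bash
python3 - <<'E'
from h import *
st=bot.read_state();print(st['time'],st['position'],st['q'])
p=eyes.capture('wrist');save(p,'w2.png')
for X in [(.547,-.278,.146),(.547,-.278,.072)]: print(proj(p,X,st)*1.5)
E
```

```text
3.5 [ 0.54674472 -0.27886878  0.22320034] [-3.10831247e+01  1.67566286e+01  9.57489489e+01 -1.06848767e-02
  6.73287353e+01  1.87870001e+01]
[381.3384561  302.61732115]
[381.02027845 260.31102617]
```

View pics/w2.png

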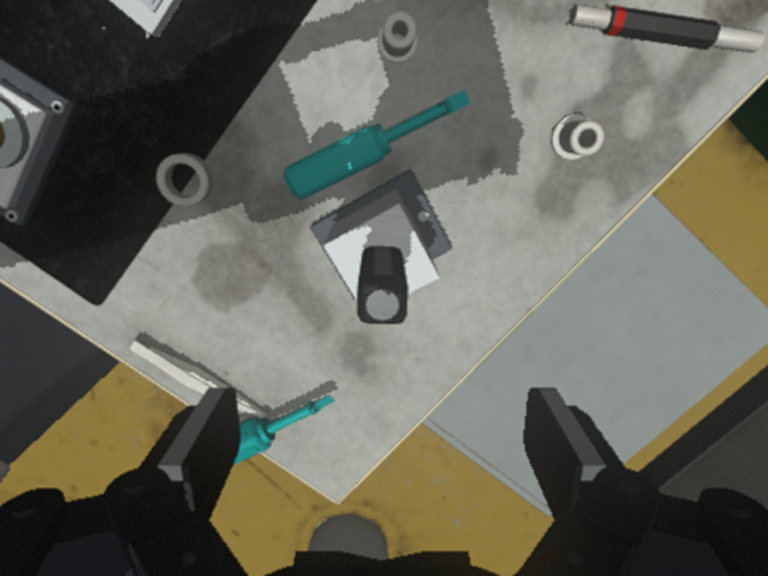

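>>> apply_moves --pt "0 1 -40 0 0 0" --pt "0 0 -40 0 0 0" --pt "0 0 -30 0 0 0" --pt "0 0 -16 0 0 0" --pt "0 0 0 0 0 0"

```text
time: 4.18
position: [0.5462, -0.2767, 0.0951]
ee_rot: [[-0.001, 0.646, -0.764], [0.0, -0.764, -0.646], [-1.0, -0.001, 0.0]]
force: [0.1, 0.1, -0.7]
finger_gap: 0.0856
```

>>> apply_moves --pt "0 0 0 0 0 0" --pt "0 0 0 0 0 0" --pt "0 0 0 0 0 0" --pt "0 0 0 0 0 0" --pt "0 0 0 0 0 0" --pt "0 0 0 0 0 0" --gripper 255 --squeeze 50

```text
time: 4.92
position: [0.547, -0.2771, 0.0961]
ee_rot: [[0.001, 0.646, -0.764], [-0.001, -0.764, -0.646], [-1.0, 0.001, -0.0]]
force: [-0.6, 0.2, 4.3]
finger_gap: 0.0236
```

```bash
python3 - <<'E'
from h import *
st=bot.read_state();print(st['time'],st['position'],st['force'],st['finger_gap'])
p=eyes.capture('wrist');save(p,'w3.png')
E
```

```text
4.925 [ 0.54701434 -0.27711381  0.09609643] [-0.64953632  0.24274522  4.30986812] 0.023584286006327043
```

View pics/w3.png

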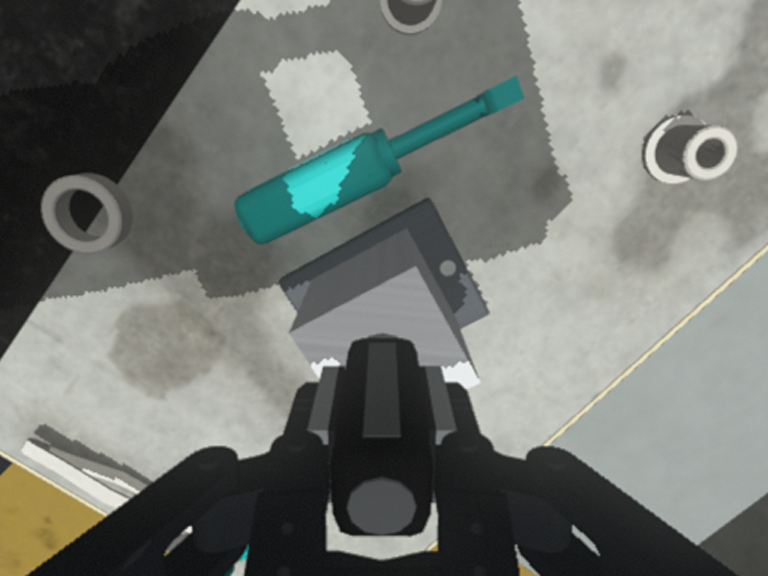

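>>> apply_moves --pt "0 0 5 0 0 0" --pt "0 0 10 0 0 0" --pt "0 0 15 0 0 0" --pt "0 0 20 0 0 0" --pt "0 0 25 0 0 0" --pt "0 0 25 0 0 0" --pt "0 0 0 0 0 0" --pt "0 0 0 0 0 0"

```text
time: 5.98
position: [0.5457, -0.2761, 0.195]
ee_rot: [[-0.001, 0.646, -0.764], [0.001, -0.764, -0.646], [-1.0, -0.002, 0.0]]
force: [-0.5, -0.6, -1.8]
finger_gap: 0.0235
```

```bash
python3 - <<'E'
from h import *
st=bot.read_state();print(st['time'],st['position'],st['force'],st['torque'],st['finger_gap'])
p=eyes.capture('wrist');save(p,'w4.png')
cv2.imwrite('pics/w4c.png',cv2.resize(cv2.cvtColor(p['image'][120:300,180:330],cv2.COLOR_RGB2BGR),None,fx=3.3,fy=3.3,interpolation=cv2.INTER_CUBIC))
p=eyes.capture('scene');cv2.imwrite('pics/s4c.png',cv2.resize(cv2.cvtColor(p['image'][120:300,180:330],cv2.COLOR_RGB2BGR),None,fx=3.3,fy=3.3,interpolation=cv2.INTER_CUBIC))
E
```

```text
5.975 [ 0.54569583 -0.27614559  0.19497396] [-0.4629132  -0.58989135 -1.82600438] [ 0.03396329  0.02744448 -0.03287594] 0.02350569862687061
```

View pics/w4.png

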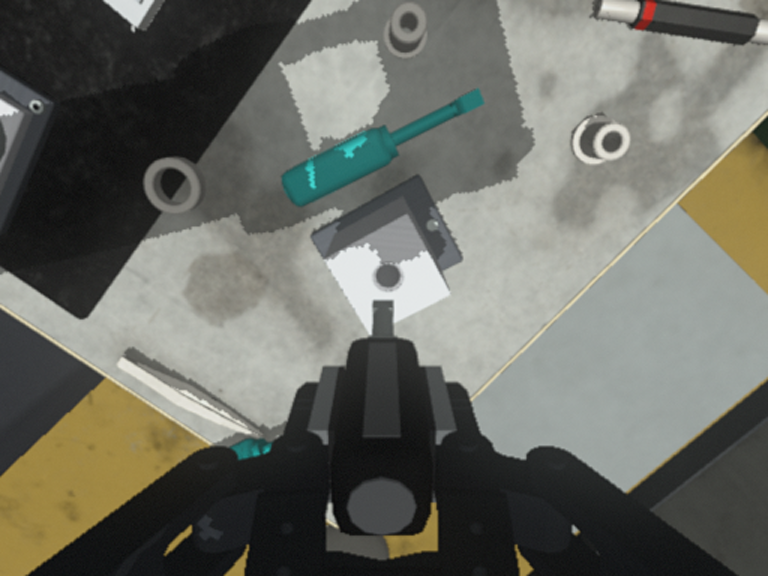

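View pics/w4c.png

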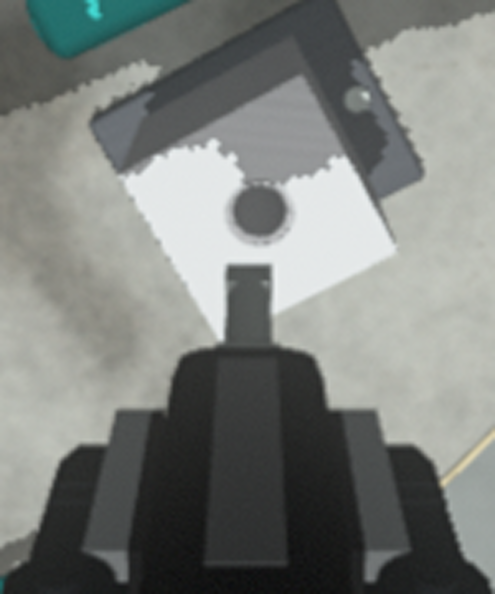

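View pics/s4c.png

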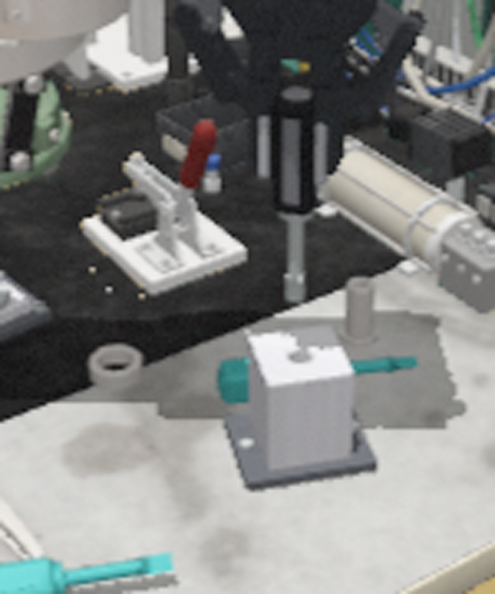

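>>> apply_moves --pt "-5 10 0 0 0 9.5" --pt "-10 20 0 0 0 9.5" --pt "-10 25 0 0 0 9.5" --pt "-10 25 0 0 0 9.5" --pt "-10 25 0 0 0 9.5" --pt "-10 25 0 0 0 9.5" --pt "-10 25 0 0 0 9.5" --pt "-10 25 0 0 0 9.5" --pt "-10 20 0 0 0 9.5" --pt "-10 20 0 0 0 9.5" --pt "-8 15 0 0 0 9.5" --pt "-4 5 0 0 0 9.5"

```text
time: 7.58
position: [0.4377, -0.0357, 0.194]
ee_rot: [[-0.003, 0.429, 0.903], [0.001, 0.903, -0.429], [-1.0, -0.001, -0.003]]
force: [-1.3, 0.2, -0.7]
finger_gap: 0.0235
```

>>> apply_moves --pt "0 0 0 0 0 8.0" --pt "0 0 0 0 0 6.3" --pt "0 0 0 0 0 0" --pt "0 0 0 0 0 0" --pt "0 0 0 0 0 0"

```text
time: 8.2
position: [0.4392, -0.0368, 0.195]
ee_rot: [[-0.001, 0.2, 0.98], [0.0, 0.98, -0.2], [-1.0, -0.0, -0.001]]
force: [-0.3, -0.4, -1.3]
finger_gap: 0.0235
```

```bash
python3 - <<'E'
from h import *
st=bot.read_state();print(st['time'],st['position'],st['force'],st['q'],np.degrees(np.arctan2(st['ee_rot'][1,1],st['ee_rot'][0,1])))
p=eyes.capture('wrist');save(p,'w5.png')
cv2.imwrite('pics/w5c.png',cv2.resize(cv2.cvtColor(p['image'][120:270,180:330],cv2.COLOR_RGB2BGR),None,fx=4,fy=4,interpolation=cv2.INTER_CUBIC))
p=eyes.capture('scene');save(p,'s5.png')
E
```

```text
8.2 [ 0.43922244 -0.0367617   0.19500826] [-0.29775694 -0.35049968 -1.33092093] [-1.04483382e+01 -7.20799687e-01  1.19293523e+02  7.14216720e-05
  6.14644374e+01 -8.89173496e+01] 78.46897754536376
```

View pics/w5.png

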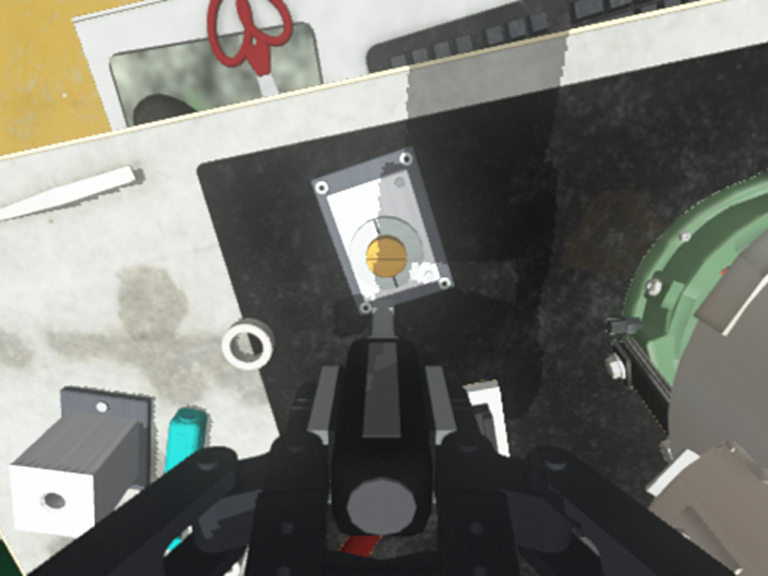

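View pics/w5c.png

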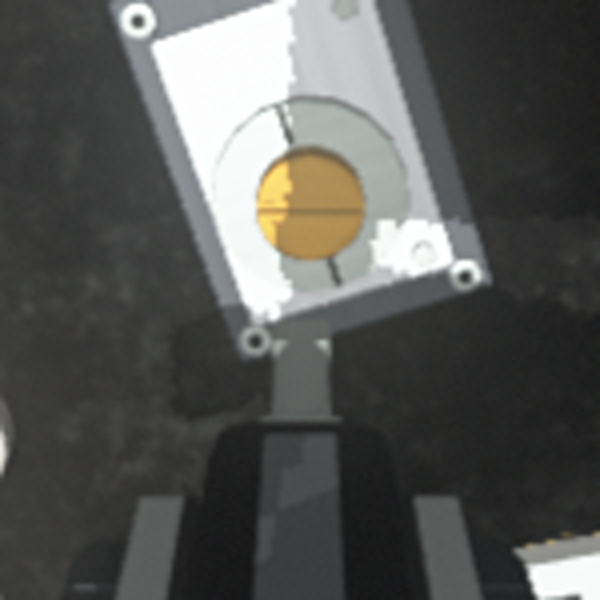

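View pics/s5.png

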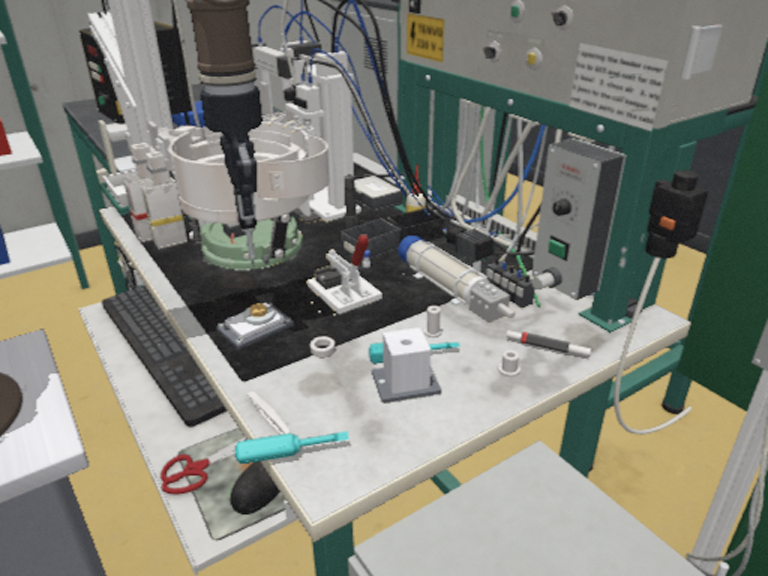

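>>> apply_moves --pt "0 0 -15 0 0 0" --pt "0 0 -20 0 0 0" --pt "0 0 -15 0 0 0" --pt "0 0 0 0 0 0" --pt "0 0 0 0 0 0"

```text
time: 8.93
position: [0.4398, -0.0368, 0.1454]
ee_rot: [[0.0, 0.199, 0.98], [-0.0, 0.98, -0.199], [-1.0, 0.0, 0.0]]
force: [0.0, -0.0, -0.9]
finger_gap: 0.0236
```

```bash
python3 - <<'E'
from h import *
st=bot.read_state();print(st['time'],st['position'],st['force'],np.degrees(np.arctan2(st['ee_rot'][1,1],st['ee_rot'][0,1])))
p=eyes.capture('wrist');save(p,'w6.png')
cv2.imwrite('pics/w6c.png',cv2.resize(cv2.cvtColor(p['image'][150:250,205:305],cv2.COLOR_RGB2BGR),None,fx=6,fy=6,interpolation=cv2.INTER_CUBIC))
print(ray(p,(255.5,200.3),st), proj(p,np.array(st['position'])+np.array(st['ee_rot'])@[.0841,0,0],st))
E
```

```text
8.925 [ 0.43976721 -0.03682932  0.1454359 ] [ 0.00925422 -0.04256498 -0.89931013] 78.52168562352563
(array([ 0.35708605, -0.02039068,  0.28816859]), array([ 0.33849516, -0.06448489, -0.93903522])) [254.58408895 201.72893397]
```

View pics/w6c.png

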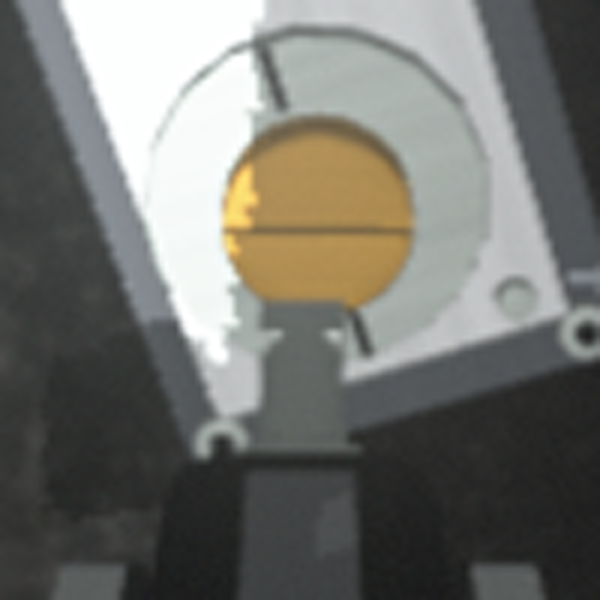

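```bash
python3 - <<'E'
from h import *
from scipy.optimize import least_squares
st=bot.read_state();p=eyes.capture('wrist')
s1=dict(st);s1['position']=np.array([.43922,-.03676,.19501])
obs=[(s1,(258,172.75)),(st,(257.8,188.3))]
r=least_squares(lambda X:np.concatenate([proj(p,X,s)-np.array(u) for s,u in obs]),[.44,-.036,.03]);print('slot top',r.x,r.fun)
R=np.array(st['ee_rot']);P=np.array(st['position'])
# tip & cap in tool coordinates, by plane at known tool x
def tool_at(uv,x):
    z=P[2]-x; w=onz(p,uv,z,st);return R.T@(w-P)
print('tip',tool_at((255.75,200.0),.0841),'cap',tool_at((254,336.7),-.05))
E
```

```text
slot top [ 0.4388266  -0.03368637  0.0365612 ] [-0.41408458  0.01509848  0.35188618 -0.01283058]
tip [ 0.08409838  0.00084275 -0.00133069] cap [-0.05000048 -0.00043567 -0.00034024]
```

>>> apply_moves --pt "0.2 2 -6 0 0 0" --pt "0 0 -8 0 0 0" --pt "0 0 -4 0 0 0" --pt "0 0 0 0 0 0" --pt "0 0 0 0 0 0"

```text
time: 9.65
position: [0.4397, -0.0348, 0.1273]
ee_rot: [[0.0, 0.199, 0.98], [-0.0, 0.98, -0.199], [-1.0, -0.0, 0.0]]
force: [0.3, -0.7, -1.1]
finger_gap: 0.0235
```

```bash
cat > look.py <<'E'
from h import *
import sys
n=sys.argv[1]
st=bot.read_state();print(st['time'],st['position'].round(5),st['force'].round(2),st['torque'].round(3),np.degrees(np.arctan2(st['ee_rot'][1,1],st['ee_rot'][0,1])).round(2))
p=eyes.capture('wrist');save(p,n+'.png')
cv2.imwrite('pics/'+n+'c.png',cv2.resize(cv2.cvtColor(p['image'][165:240,215:300],cv2.COLOR_RGB2BGR),None,fx=8,fy=8,interpolation=cv2.INTER_CUBIC))
E
python3 look.py w7
```

```text
9.65 [ 0.43973 -0.0348   0.12728] [ 0.31 -0.68 -1.12] [-0.001  0.007  0.01 ] 78.52
```

View pics/w7c.png

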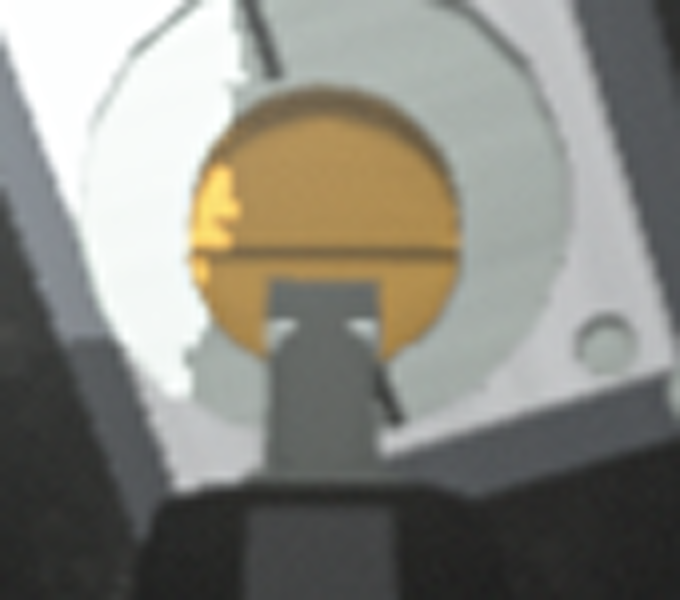

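```bash
python3 - <<'E'
from h import *
p=eyes.capture('wrist')
c=p['image'][188:206,236:276].astype(int)
for x in (244,246,265,268,270): print(x,[tuple(p['image'][y,x]) and int(p['image'][y,x].sum()//3) for y in range(188,206)])
print([p['image'][y,255].tolist() for y in range(190,206)])
cv2.imwrite('pics/z.png',cv2.resize(cv2.cvtColor(p['image'][186:212,236:276],cv2.COLOR_RGB2BGR),None,fx=18,fy=18,interpolation=cv2.INTER_NEAREST))
E
```

```text
244 [138, 144, 169, 153, 134, 133, 137, 119, 99, 129, 137, 136, 134, 135, 133, 131, 128, 126]
246 [136, 135, 135, 134, 133, 134, 134, 116, 99, 129, 137, 136, 136, 135, 135, 133, 130, 129]
265 [133, 132, 132, 133, 130, 130, 131, 120, 99, 127, 135, 132, 133, 131, 132, 129, 128, 127]
268 [129, 130, 130, 131, 131, 129, 131, 119, 98, 125, 134, 132, 131, 130, 128, 127, 122, 124]
270 [113, 121, 127, 129, 129, 130, 129, 118, 96, 124, 133, 131, 126, 126, 128, 134, 147, 163]
[[176, 143, 86], [173, 140, 84], [173, 140, 84], [173, 140, 83], [174, 140, 83], [145, 120, 77], [120, 102, 70], [166, 135, 80], [180, 145, 83], [164, 137, 87], [124, 118, 102], [105, 109, 107], [103, 108, 104], [103, 107, 104], [104, 107, 104], [102, 105, 102]]
```

View pics/z.png

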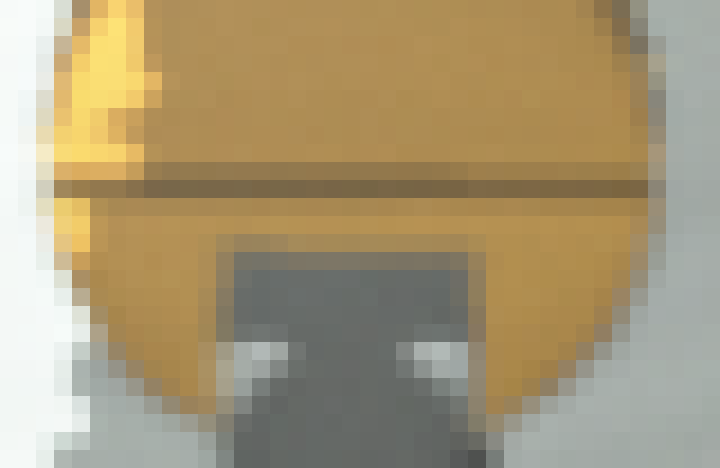

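>>> apply_moves --pt "-0.3 0.1 -2 0 0 0" --pt "0 0 -2 0 0 0" --pt "0 0 0 0 0 0" --pt "0 0 0 0 0 0"

```text
time: 10.25
position: [0.4393, -0.0347, 0.1232]
ee_rot: [[-0.0, 0.199, 0.98], [0.0, 0.98, -0.199], [-1.0, 0.0, -0.0]]
force: [-0.7, 1.2, -1.3]
finger_gap: 0.0234
```

```bash
cat >> look.py <<'E'
cv2.imwrite('pics/'+n+'z.png',cv2.resize(cv2.cvtColor(p['image'][180:216,230:282],cv2.COLOR_RGB2BGR),None,fx=14,fy=14,interpolation=cv2.INTER_NEAREST))
for x in (245,246,247,255,256,264,265,266): print(x,[int(p['image'][y,x].sum()//3) for y in range(190,208)])
E
python3 look.py w8
```

```text
10.25 [ 0.43933 -0.03465  0.12325] [-0.69  1.2  -1.32] [-0.006 -0.013 -0.059] 78.52
245 [135, 136, 135, 134, 132, 134, 136, 133, 104, 92, 125, 135, 136, 136, 133, 134, 130, 129]
246 [137, 136, 135, 134, 134, 134, 134, 134, 104, 91, 125, 136, 136, 136, 135, 133, 132, 131]
247 [137, 136, 135, 135, 134, 134, 135, 131, 102, 93, 124, 134, 131, 130, 129, 138, 141, 138]
255 [136, 136, 135, 134, 133, 131, 133, 132, 108, 95, 104, 107, 106, 106, 104, 106, 104, 105]
256 [135, 135, 134, 135, 133, 133, 131, 132, 108, 93, 103, 107, 106, 105, 104, 104, 103, 104]
264 [134, 133, 133, 134, 132, 131, 132, 131, 107, 90, 122, 133, 133, 132, 131, 131, 130, 127]
265 [133, 132, 133, 133, 132, 129, 130, 131, 106, 89, 121, 133, 133, 132, 131, 130, 130, 126]
266 [132, 132, 133, 132, 131, 130, 130, 131, 105, 89, 122, 132, 132, 131, 132, 130, 128, 124]
```

View pics/w8z.png

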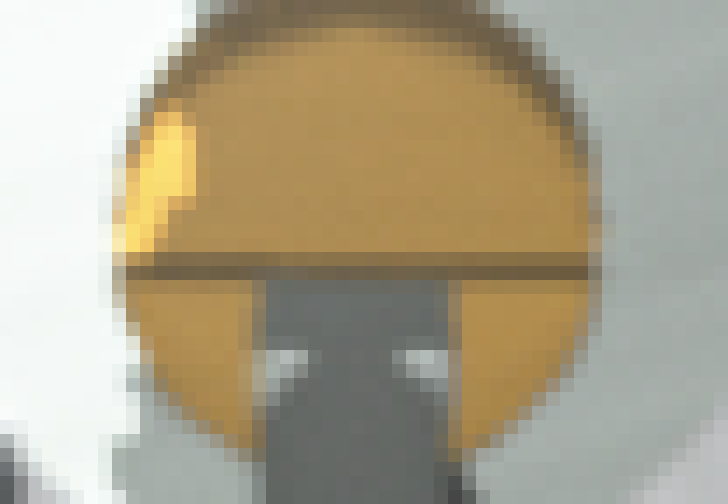

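>>> apply_moves --pt "0 0 1 0 0 -9" --pt "0 0 0 0 0 -9" --pt "0 0 0 0 0 -9" --pt "0 0 0 0 0 -9" --pt "0 0 0 0 0 -9" --pt "0 0 0 0 0 -9" --pt "0 0 0 0 0 -9" --pt "0 0 -1 0 0 -9" --pt "0 0 0 0 0 0" --pt "0 0 0 0 0 0" --pt "0 0 0 0 0 0"

```text
time: 11.68
position: [0.4394, -0.0347, 0.1233]
ee_rot: [[0.0, 0.993, 0.115], [-0.0, 0.115, -0.993], [-1.0, 0.0, 0.0]]
force: [-0.4, 0.5, -0.7]
finger_gap: 0.0234
```

```bash
python3 look.py w9
```

```text
11.675 [ 0.43938 -0.03465  0.12332] [-0.39  0.45 -0.7 ] [-0.019 -0.042 -0.006] 6.6
245 [129, 130, 130, 130, 130, 131, 130, 131, 130, 132, 130, 131, 131, 130, 131, 130, 129, 129]
246 [129, 130, 130, 131, 132, 130, 130, 130, 131, 131, 130, 131, 131, 131, 130, 130, 129, 129]
247 [131, 130, 131, 132, 130, 131, 130, 130, 130, 130, 129, 129, 128, 126, 127, 133, 137, 136]
255 [127, 128, 127, 127, 128, 126, 121, 119, 120, 121, 112, 107, 106, 107, 106, 104, 105, 105]
256 [128, 127, 125, 126, 122, 118, 122, 117, 123, 136, 120, 107, 106, 106, 106, 105, 105, 106]
264 [130, 129, 129, 129, 128, 129, 128, 129, 129, 127, 128, 128, 129, 129, 130, 129, 128, 128]
265 [131, 130, 130, 130, 129, 128, 129, 129, 129, 129, 131, 129, 127, 127, 129, 129, 127, 127]
266 [132, 131, 130, 128, 129, 129, 129, 129, 129, 129, 128, 128, 129, 130, 128, 129, 125, 122]
```

View pics/w9z.png

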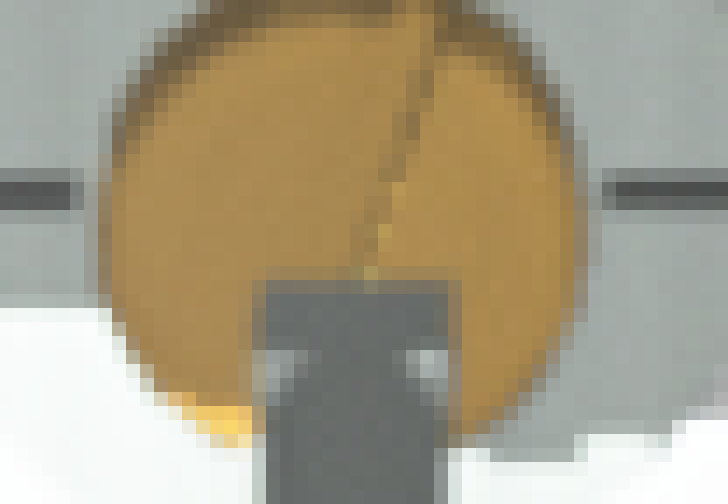

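View pics/w9.png

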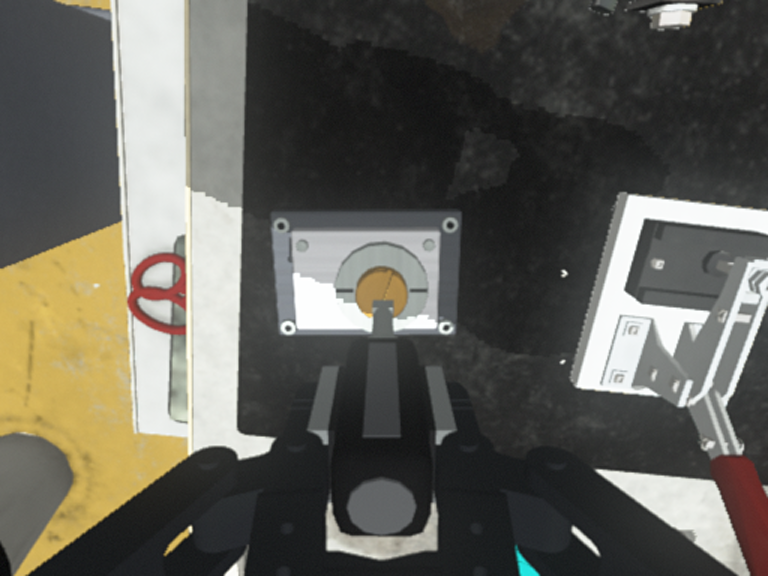

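```bash
cat > fit.py <<'E'
from h import *
from scipy.optimize import least_squares
def fit(fn):
    im=cv2.imread('pics/'+fn).astype(float)
    hsv=cv2.cvtColor(im.astype(np.uint8),cv2.COLOR_BGR2HSV)
    m=((hsv[...,1]>95)&(hsv[...,0]>10)&(hsv[...,0]<32)&(hsv[...,2]>150)).astype(np.uint8)
    x0,x1,y0,y1=330,430,250,330
    pts=[]
    for y in range(y0,y1):
        xs=np.where(m[y,x0:x1])[0]
        if len(xs)>3: pts.append((xs[0]+x0-.5,y,'l'));pts.append((xs[-1]+x0+.5,y,'r'))
    return m,pts
import sys
for fn in sys.argv[1:]:
    m,pts=fit(fn)
    mm=m.copy();mm[:250]=0;mm[335:]=0;mm[:,:330]=0;mm[:,430:]=0
    c,_=cv2.findContours(mm,cv2.RETR_EXTERNAL,cv2.CHAIN_APPROX_NONE)
    h=cv2.convexHull(np.vstack([k for k in c if len(k)>20]))
    e=cv2.fitEllipse(h)
    print(fn,'center px',(np.array(e[0])+.5)/1.5-.5,'axes',np.array(e[1])/1.5,e[2], 'bbox',np.array(cv2.boundingRect(h))/1.5)
E
python3 fit.py w7.png w8.png w9.png
```

```text
w7.png center px [254.85249837 194.95300293] axes [30.73709615 33.86588796] 96.09359741210938 bbox [238.66666667 180.          33.33333333  29.33333333]
w8.png center px [254.85982259 197.34517415] axes [31.28615061 34.12532043] 98.57041931152344 bbox [238.66666667 182.          34.          30.        ]
w9.png center px [254.05367025 196.67346191] axes [32.09812164 33.13533274] 72.98876190185547 bbox [238.         180.66666667  33.33333333  30.66666667]
```

>>> apply_moves --pt "0 0 1 0 0 9" --pt "0 0 0 0 0 9" --pt "0 0 0 0 0 9" --pt "0 0 0 0 0 9" --pt "0 0 0 0 0 9" --pt "0 0 0 0 0 9" --pt "0 0 0 0 0 9" --pt "0 0.2 -1 0 0 9" --pt "0 0 -1 0 0 0" --pt "0 0 0 0 0 0" --pt "0 0 0 0 0 0"

```text
time: 13.1
position: [0.4393, -0.0345, 0.1223]
ee_rot: [[-0.0, 0.2, 0.98], [0.0, 0.98, -0.2], [-1.0, -0.0, -0.0]]
force: [-0.3, -0.5, -1.2]
finger_gap: 0.0234
```

```bash
python3 look.py w10; python3 fit.py w10.png
```

```text
13.1 [ 0.4393  -0.03446  0.12225] [-0.35 -0.52 -1.2 ] [ 0.007 -0.01   0.059] 78.46
245 [136, 136, 134, 134, 134, 133, 134, 133, 115, 99, 129, 136, 137, 134, 135, 134, 132, 130]
246 [138, 136, 134, 136, 133, 133, 134, 135, 115, 99, 129, 138, 136, 136, 135, 134, 133, 131]
247 [137, 136, 136, 135, 135, 133, 134, 134, 116, 98, 127, 135, 131, 129, 131, 139, 141, 139]
255 [136, 136, 135, 134, 134, 132, 132, 133, 114, 97, 103, 107, 107, 105, 105, 103, 103, 103]
256 [135, 136, 135, 133, 133, 131, 132, 133, 114, 99, 102, 105, 106, 105, 105, 105, 103, 104]
264 [133, 134, 133, 132, 132, 130, 130, 131, 120, 99, 123, 133, 133, 133, 132, 132, 131, 129]
265 [133, 132, 132, 134, 132, 131, 130, 131, 120, 98, 123, 134, 132, 133, 132, 130, 130, 127]
266 [130, 131, 132, 132, 132, 131, 130, 130, 119, 97, 122, 133, 133, 131, 131, 130, 128, 125]
w10.png center px [254.56256104 197.77469889] axes [31.55349477 34.28941854] 99.73804473876953 bbox [238.         182.          34.          30.66666667]
```

View pics/w10z.png

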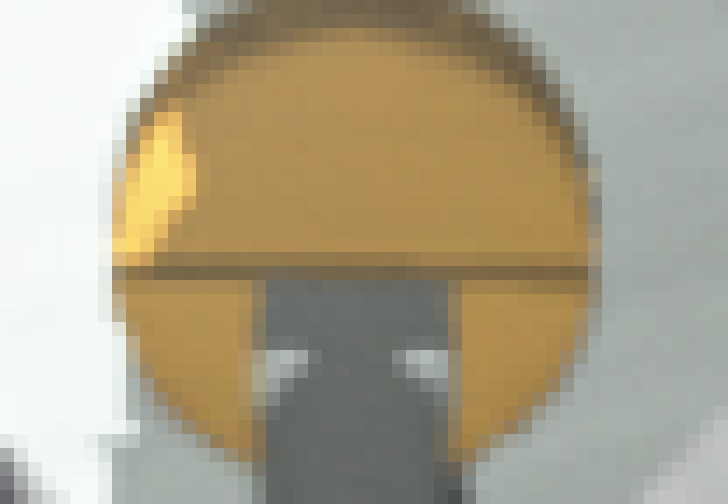

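>>> apply_moves --pt "0 0 -0.5 0 0 0" --pt "0 0 -0.5 0 0 0" --pt "0 0 -0.5 0 0 0" --pt "0 0 -0.3 0 0 0" --pt "0 0 0 0 0 0"

```text
time: 13.78
position: [0.4393, -0.0344, 0.1204]
ee_rot: [[-0.0, 0.199, 0.98], [0.0, 0.98, -0.199], [-1.0, 0.0, -0.0]]
force: [0.2, 0.6, -1.2]
finger_gap: 0.0236
```

>>> apply_moves --pt "0 0 -0.3 0 0 0" --pt "0 0 -0.3 0 0 0" --pt "0 0 0 0 0 0"

```text
time: 14.15
position: [0.4393, -0.0345, 0.1198]
ee_rot: [[-0.0, 0.199, 0.98], [0.0, 0.98, -0.199], [-1.0, -0.0, -0.0]]
force: [-0.1, 0.1, -1.7]
finger_gap: 0.0237
```

>>> apply_moves --pt "0 0 -0.3 0 0 0" --pt "0 0 -0.2 0 0 0" --pt "0 0 0 0 0 0"

```text
time: 14.52
position: [0.4393, -0.0345, 0.1193]
ee_rot: [[-0.0, 0.199, 0.98], [0.0, 0.98, -0.199], [-1.0, -0.0, -0.0]]
force: [-0.5, -0.4, -0.6]
finger_gap: 0.0236
```

```bash
python3 look.py w11; python3 fit.py w11.png
```

```text
14.525 [ 0.43931 -0.03447  0.11934] [-0.48 -0.44 -0.61] [ 0.021  0.005 -0.035] 78.52
245 [135, 135, 134, 134, 134, 132, 132, 133, 134, 132, 103, 102, 129, 135, 135, 133, 133, 133]
246 [135, 136, 136, 135, 135, 134, 133, 133, 134, 132, 103, 101, 127, 135, 134, 135, 135, 134]
247 [137, 135, 136, 135, 134, 133, 134, 132, 135, 129, 104, 100, 123, 131, 130, 139, 142, 141]
255 [134, 135, 135, 135, 133, 133, 131, 131, 131, 127, 113, 107, 106, 104, 105, 105, 104, 103]
256 [133, 134, 135, 135, 133, 134, 132, 133, 131, 126, 113, 108, 107, 105, 105, 103, 104, 103]
264 [131, 132, 132, 133, 132, 133, 133, 130, 130, 131, 101, 86, 122, 134, 134, 133, 132, 130]
265 [130, 130, 133, 132, 132, 131, 132, 130, 129, 129, 99, 87, 120, 133, 133, 131, 132, 130]
266 [130, 130, 131, 132, 131, 132, 130, 130, 129, 128, 100, 87, 121, 132, 133, 132, 130, 129]
w11.png center px [254.53971354 199.16843669] axes [31.90968323 34.62050629] 98.56006622314453 bbox [238.         183.33333333  34.66666667  30.66666667]
```

View pics/w11z.png

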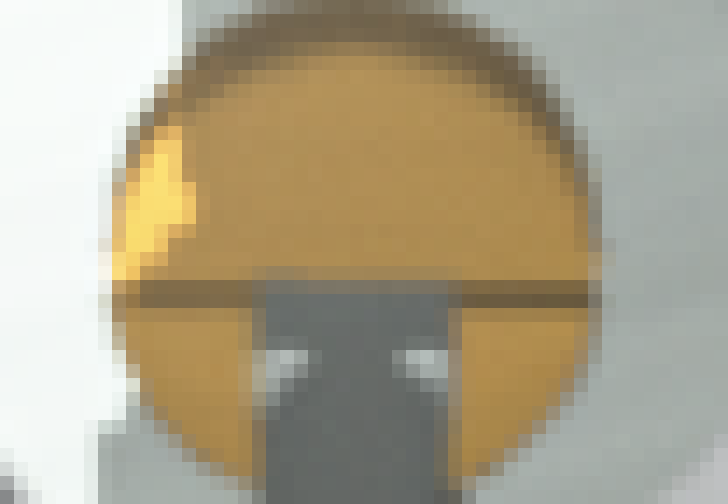

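>>> apply_moves --pt "0 0 -0.3 0 0 0" --pt "0 0 -0.3 0 0 0" --pt "0 0 0 0 0 0"

```text
time: 14.95
position: [0.4393, -0.0344, 0.1187]
ee_rot: [[-0.0, 0.199, 0.98], [0.0, 0.98, -0.199], [-1.0, -0.0, -0.0]]
force: [-0.3, 0.3, -1.5]
finger_gap: 0.0232
```

```bash
python3 look.py w12
```

```text
14.95 [ 0.43928 -0.03444  0.11874] [-0.34  0.3  -1.47] [-0.049 -0.018  0.023] 78.52
245 [135, 136, 136, 134, 134, 135, 133, 133, 133, 133, 107, 92, 130, 139, 135, 136, 135, 134]
246 [137, 136, 137, 135, 135, 133, 132, 133, 134, 132, 107, 92, 131, 137, 135, 136, 135, 132]
247 [135, 136, 136, 134, 134, 136, 133, 133, 135, 131, 110, 92, 124, 131, 130, 140, 141, 142]
255 [134, 136, 134, 133, 135, 134, 131, 131, 131, 127, 114, 107, 107, 106, 105, 104, 105, 103]
256 [134, 134, 135, 134, 134, 134, 132, 132, 131, 127, 115, 106, 106, 104, 105, 103, 104, 103]
264 [131, 132, 132, 133, 133, 132, 132, 129, 130, 130, 105, 88, 126, 134, 133, 132, 131, 130]
265 [130, 131, 132, 132, 133, 132, 131, 129, 130, 131, 104, 90, 127, 134, 132, 132, 132, 130]
266 [130, 130, 131, 131, 132, 133, 131, 130, 132, 130, 105, 92, 127, 134, 132, 131, 131, 129]
```

>>> apply_moves --pt "0 0 -0.3 0 0 0" --pt "0 0 -0.3 0 0 0" --pt "0 0 0 0 0 0"

```text
time: 15.38
position: [0.4393, -0.0344, 0.1181]
ee_rot: [[-0.0, 0.199, 0.98], [0.0, 0.98, -0.199], [-1.0, -0.0, -0.0]]
force: [-0.1, -0.5, -0.9]
finger_gap: 0.0232
```

>>> apply_moves --pt "0 0 -0.3 0 0 0" --pt "0 0 -0.2 0 0 0" --pt "0 0 0 0 0 0"

```text
time: 15.75
position: [0.4393, -0.0345, 0.1176]
ee_rot: [[-0.0, 0.199, 0.98], [-0.0, 0.98, -0.199], [-1.0, -0.0, -0.0]]
force: [-0.4, -0.3, -1.3]
finger_gap: 0.0235
```

```bash
python3 look.py w13
```

```text
15.75 [ 0.43928 -0.03445  0.11764] [-0.37 -0.25 -1.28] [-0.017  0.028  0.026] 78.52
245 [136, 135, 136, 136, 136, 136, 135, 135, 134, 133, 124, 99, 109, 129, 135, 134, 133, 134]
246 [136, 137, 135, 136, 135, 134, 134, 133, 132, 134, 124, 100, 108, 129, 134, 135, 135, 133]
247 [135, 135, 137, 136, 136, 134, 135, 132, 132, 132, 121, 99, 109, 126, 131, 139, 144, 141]
255 [134, 134, 135, 136, 134, 134, 133, 133, 131, 127, 114, 107, 107, 105, 106, 103, 104, 103]
256 [135, 134, 135, 135, 135, 134, 133, 131, 131, 128, 114, 106, 105, 107, 105, 104, 104, 104]
264 [132, 131, 132, 133, 132, 131, 132, 132, 130, 132, 119, 95, 99, 126, 133, 132, 132, 131]
265 [132, 130, 130, 132, 132, 132, 132, 130, 129, 131, 121, 95, 99, 125, 133, 132, 132, 132]
266 [131, 131, 130, 131, 132, 132, 132, 129, 130, 130, 120, 94, 98, 125, 131, 132, 132, 131]
```

View pics/w13z.png

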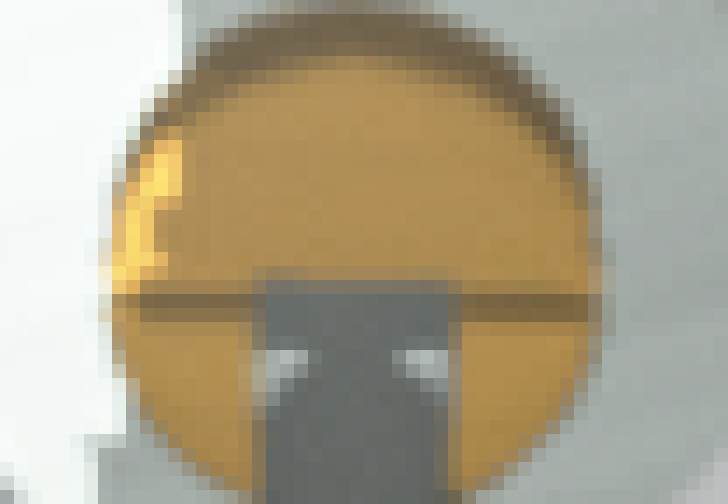

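>>> apply_moves --pt "1.3 -0.3 0 0 0 0" --pt "0 0 -0.3 0 0 0" --pt "0 0 -0.3 0 0 0" --pt "0 0 0 0 0 0"

```text
time: 16.3
position: [0.4401, -0.0347, 0.1169]
ee_rot: [[-0.001, 0.199, 0.98], [0.0, 0.98, -0.199], [-1.0, -0.0, -0.001]]
force: [-1.8, -0.4, -0.5]
finger_gap: 0.0233
```

>>> apply_moves --pt "0 0 -0.3 0 0 0" --pt "0 0 -0.3 0 0 0" --pt "0 0 0 0 0 0"

```text
time: 16.68
position: [0.4402, -0.0347, 0.1163]
ee_rot: [[-0.001, 0.199, 0.98], [0.0, 0.98, -0.199], [-1.0, -0.0, -0.001]]
force: [-2.4, 1.0, 0.4]
finger_gap: 0.0234
```

```bash
python3 look.py w14
```

```text
16.675 [ 0.44017 -0.03467  0.11632] [-2.42  1.    0.44] [0.172 0.729 0.036] 78.52
245 [135, 136, 135, 136, 137, 135, 133, 133, 134, 133, 109, 91, 131, 138, 136, 135, 133, 135]
246 [136, 136, 137, 136, 135, 134, 134, 134, 134, 134, 109, 93, 132, 138, 135, 135, 135, 134]
247 [136, 136, 136, 135, 134, 134, 133, 134, 132, 131, 109, 94, 124, 132, 131, 140, 142, 140]
255 [135, 134, 135, 135, 133, 134, 133, 131, 131, 119, 109, 106, 108, 105, 105, 106, 103, 104]
256 [134, 136, 135, 133, 133, 136, 133, 133, 131, 119, 109, 108, 106, 104, 106, 106, 104, 103]
264 [131, 132, 133, 132, 132, 133, 131, 130, 131, 131, 106, 91, 126, 135, 131, 133, 132, 131]
265 [130, 131, 133, 133, 132, 133, 130, 130, 130, 130, 105, 91, 126, 135, 132, 133, 132, 132]
266 [131, 130, 131, 131, 131, 133, 131, 130, 130, 128, 104, 90, 126, 134, 132, 131, 131, 129]
```

View pics/w14z.png

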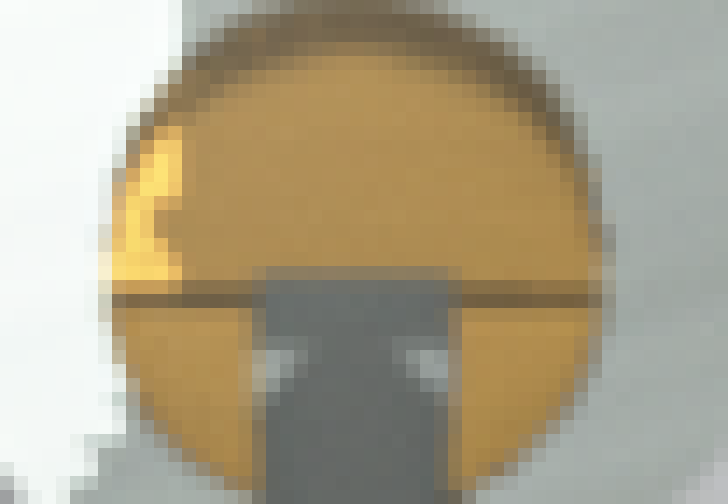

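>>> apply_moves --pt "-0.7 0.2 0 0 0 0" --pt "-0.6 0.1 0 0 0 0" --pt "0 0 0 0 0 0" --pt "0 0 0 0 0 0"

```text
time: 17.23
position: [0.4397, -0.0346, 0.1166]
ee_rot: [[0.001, 0.199, 0.98], [-0.0, 0.98, -0.199], [-1.0, -0.0, 0.001]]
force: [-1.0, -0.2, -1.2]
finger_gap: 0.0235
```

```bash
python3 look.py w15
```

```text
17.225 [ 0.43974 -0.03457  0.11659] [-1.04 -0.24 -1.17] [0.053 0.253 0.068] 78.53
245 [134, 135, 136, 137, 134, 136, 135, 133, 133, 134, 115, 97, 114, 132, 135, 135, 134, 134]
246 [135, 136, 136, 137, 134, 135, 133, 132, 132, 132, 115, 97, 115, 132, 135, 136, 134, 134]
247 [135, 138, 136, 136, 135, 135, 132, 133, 132, 132, 115, 99, 114, 127, 131, 138, 142, 141]
255 [135, 133, 135, 135, 134, 134, 133, 132, 131, 124, 111, 108, 107, 106, 104, 104, 105, 104]
256 [134, 135, 134, 135, 135, 134, 132, 131, 132, 123, 110, 107, 106, 105, 103, 104, 104, 105]
264 [132, 132, 132, 133, 132, 133, 130, 131, 130, 130, 120, 97, 108, 127, 133, 132, 133, 132]
265 [131, 132, 132, 133, 133, 133, 131, 130, 129, 131, 121, 96, 106, 126, 133, 131, 132, 130]
266 [131, 130, 131, 132, 132, 132, 131, 131, 130, 130, 119, 96, 107, 128, 134, 131, 132, 130]
```

View pics/w15c.png

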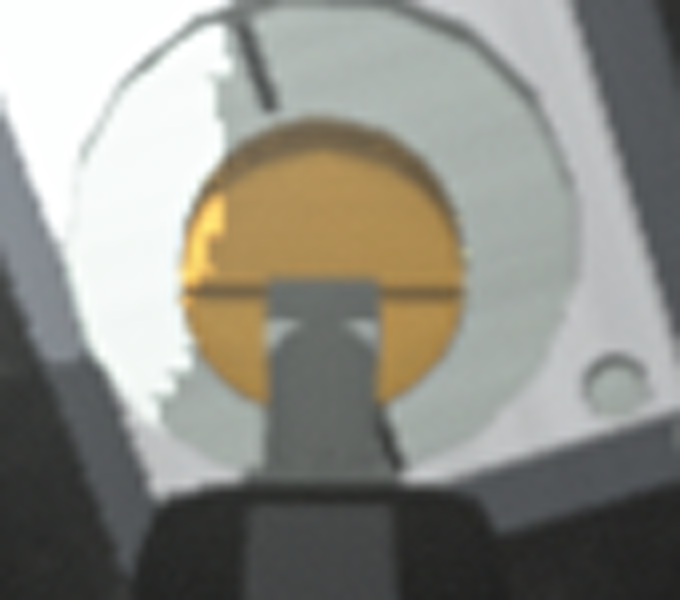

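>>> apply_moves --pt "-0.4 0.1 0 0 0 0" --pt "0 0 0 0 0 0" --pt "0 0 0 0 0 0"

```text
time: 17.65
position: [0.4395, -0.0344, 0.1167]
ee_rot: [[0.001, 0.199, 0.98], [-0.0, 0.98, -0.199], [-1.0, 0.0, 0.001]]
force: [-0.7, 0.3, -1.1]
finger_gap: 0.0234
```

```bash
python3 look.py w16|head -1
```

```text
17.65 [ 0.4395  -0.03444  0.11671] [-0.69  0.31 -1.12] [-0.022 -0.064 -0.023] 78.52
```

>>> apply_moves --pt "-0.4 0.1 0 0 0 0" --pt "0 0 0 0 0 0" --pt "0 0 0 0 0 0"

```text
time: 18.08
position: [0.4386, -0.0343, 0.1165]
ee_rot: [[0.0, 0.199, 0.98], [-0.0, 0.98, -0.199], [-1.0, 0.0, 0.0]]
force: [0.5, -0.1, -1.8]
finger_gap: 0.0236
```

```bash
python3 look.py w17|head -1
```

```text
18.075 [ 0.43862 -0.03427  0.11651] [ 0.46 -0.08 -1.84] [ 0.012 -0.001  0.022] 78.52
```

>>> apply_moves --pt "-0.4 0.1 0 0 0 0" --pt "0 0 0 0 0 0" --pt "0 0 0 0 0 0"

```text
time: 18.5
position: [0.4384, -0.0342, 0.1166]
ee_rot: [[0.001, 0.199, 0.98], [-0.0, 0.98, -0.199], [-1.0, -0.0, 0.001]]
force: [0.6, -0.8, -1.4]
finger_gap: 0.0235
```

```bash
python3 look.py w18|head -1
```

```text
18.5 [ 0.43843 -0.03424  0.11657] [ 0.56 -0.85 -1.42] [-0.059 -0.234 -0.034] 78.52
```

>>> apply_moves --pt "0.6 -0.1 0 0 0 0" --pt "0 0 -0.3 0 0 0" --pt "0 0 -0.2 0 0 0" --pt "0 0 0 0 0 0"

```text
time: 19.05
position: [0.4386, -0.0342, 0.1159]
ee_rot: [[-0.0, 0.199, 0.98], [0.0, 0.98, -0.199], [-1.0, 0.0, -0.0]]
force: [0.6, -0.3, -1.2]
finger_gap: 0.0235
```

```bash
python3 look.py w19|head -1
```

```text
19.05 [ 0.43863 -0.03423  0.11592] [ 0.56 -0.3  -1.25] [-0.029 -0.117 -0.042] 78.52
```

>>> apply_moves --pt "0 0 -0.3 0 0 0" --pt "0 0 -0.2 0 0 0" --pt "0 0 0 0 0 0"

```text
time: 19.48
position: [0.4386, -0.0343, 0.1154]
ee_rot: [[-0.0, 0.199, 0.98], [0.0, 0.98, -0.199], [-1.0, -0.0, -0.0]]
force: [0.6, -0.5, -0.5]
finger_gap: 0.0238
```

```bash
python3 look.py w20|head -1
```

```text
19.475 [ 0.43864 -0.03425  0.11541] [ 0.64 -0.51 -0.47] [-0.028 -0.052  0.035] 78.52
```

>>> apply_moves --pt "0.3 0 -0.2 0 0 0" --pt "0 0 -0.2 0 0 0" --pt "0 0 -0.1 0 0 0" --pt "0 0 0 0 0 0"

```text
time: 20.02
position: [0.439, -0.0343, 0.115]
ee_rot: [[-0.0, 0.199, 0.98], [0.0, 0.98, -0.199], [-1.0, -0.0, -0.0]]
force: [0.3, 0.6, -1.2]
finger_gap: 0.0233
```

```bash
python3 look.py w21|head -1
```

```text
20.025 [ 0.43898 -0.03425  0.11495] [ 0.31  0.59 -1.18] [-0.023 -0.001  0.079] 78.52
```

>>> apply_moves --pt "0 0 -0.2 0 0 0" --pt "0 0 -0.2 0 0 0" --pt "0 0 0 0 0 0"

```text
time: 20.45
position: [0.439, -0.0343, 0.1146]
ee_rot: [[-0.0, 0.199, 0.98], [-0.0, 0.98, -0.199], [-1.0, -0.0, -0.0]]
force: [0.4, 0.9, -0.5]
finger_gap: 0.0233
```

```bash
python3 look.py w22|head -1
```

```text
20.45 [ 0.43904 -0.03427  0.11464] [ 0.45  0.85 -0.47] [-0.043 -0.007  0.012] 78.52
```

>>> apply_moves --pt "0 0 -0.2 0 0 0" --pt "0 0 -0.2 0 0 0" --pt "0 0 0 0 0 0" --pt "0 0 0 0 0 0"

```text
time: 21.0
position: [0.4391, -0.0343, 0.1143]
ee_rot: [[0.0, 0.199, 0.98], [-0.0, 0.98, -0.199], [-1.0, 0.0, 0.0]]
force: [-0.3, 0.2, 1.0]
finger_gap: 0.0236
```

```bash
python3 look.py w23|head -1
```

```text
21.0 [ 0.43912 -0.03428  0.1143 ] [-0.3   0.15  0.99] [ 0.096  0.15  -0.026] 78.52
```

>>> apply_moves --pt "0 0 -0.2 0 0 0" --pt "0 0 -0.1 0 0 0" --pt "0 0 0 0 0 0" --pt "0 0 0 0 0 0"

```text
time: 21.55
position: [0.4391, -0.0343, 0.114]
ee_rot: [[0.0, 0.199, 0.98], [-0.0, 0.98, -0.199], [-1.0, 0.0, 0.0]]
force: [0.1, -0.0, 3.0]
finger_gap: 0.0235
```

```bash
python3 look.py w24|head -1
```

```text
21.55 [ 0.43915 -0.03428  0.11399] [ 0.13 -0.02  3.03] [ 0.05   0.102 -0.017] 78.52
```

>>> apply_moves --pt "0 0 0 0 0 -3" --pt "0 0 0 0 0 -3" --pt "-0.05 0 -0.15 0 0 -4" --pt "-0.05 0 -0.15 0 0 -4" --pt "-0.06 0.06 -0.15 0 0 -4" --pt "0 0 0 0 0 0" --pt "0 0 0 0 0 0"

```text
time: 22.48
position: [0.4391, -0.0343, 0.1135]
ee_rot: [[0.0, 0.491, 0.871], [-0.0, 0.871, -0.491], [-1.0, 0.0, 0.0]]
force: [0.7, 0.1, 4.3]
finger_gap: 0.0239
```

```bash
python3 look.py w25|head -1
```

```text
22.475 [ 0.43909 -0.03425  0.11355] [0.68 0.08 4.33] [ 0.007  0.184 -0.041] 60.58
```

View pics/w25c.png

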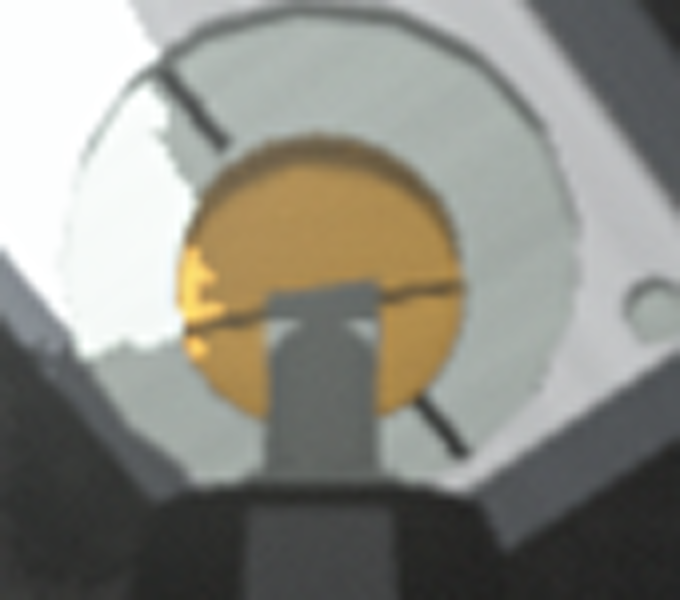

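>>> apply_moves --pt "-0.05 0 0 0 0 -2" --pt "-0.05 0.05 -0.17 0 0 -4" --pt "-0.05 0 -0.17 0 0 -4" --pt "-0.05 0.05 -0.17 0 0 -4" --pt "-0.05 0 -0.17 0 0 -4" --pt "0 0 0 0 0 0" --pt "0 0 0 0 0 0"

```text
time: 23.4
position: [0.4389, -0.0342, 0.1129]
ee_rot: [[0.001, 0.737, 0.676], [-0.0, 0.676, -0.737], [-1.0, 0.0, 0.001]]
force: [0.6, -0.6, 4.1]
finger_gap: 0.0234
```

```bash
python3 look.py w26|head -1
```

```text
23.4 [ 0.43894 -0.03417  0.11286] [ 0.64 -0.59  4.05] [-0.028 -0.038  0.045] 42.56
```

View pics/w26c.png

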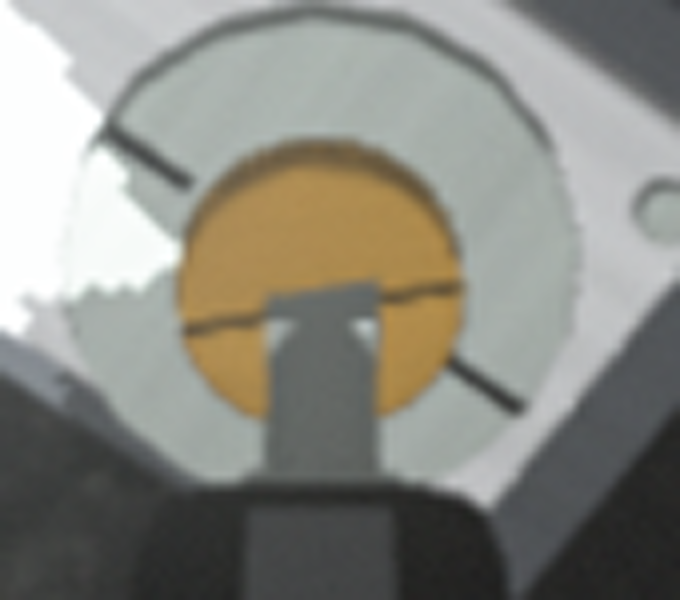

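>>> apply_moves --pt "-0.05 0.05 -0.1 0 0 -3" --pt "-0.05 0.05 -0.16 0 0 -4" --pt "0 0.05 -0.17 0 0 -4" --pt "-0.05 0 -0.17 0 0 -4" --pt "0 0 -0.16 0 0 -4" --pt "0 0 0 0 0 0" --pt "0 0 0 0 0 0"

```text
time: 24.32
position: [0.4388, -0.0341, 0.1121]
ee_rot: [[0.001, 0.916, 0.4], [-0.0, 0.4, -0.916], [-1.0, 0.001, 0.001]]
force: [1.1, -0.7, 3.5]
finger_gap: 0.0238
```

```bash
python3 look.py w27|head -1
```

```text
24.325 [ 0.43883 -0.03407  0.11211] [ 1.12 -0.66  3.5 ] [-0.061 -0.175  0.037] 23.59
```

View pics/w27c.png

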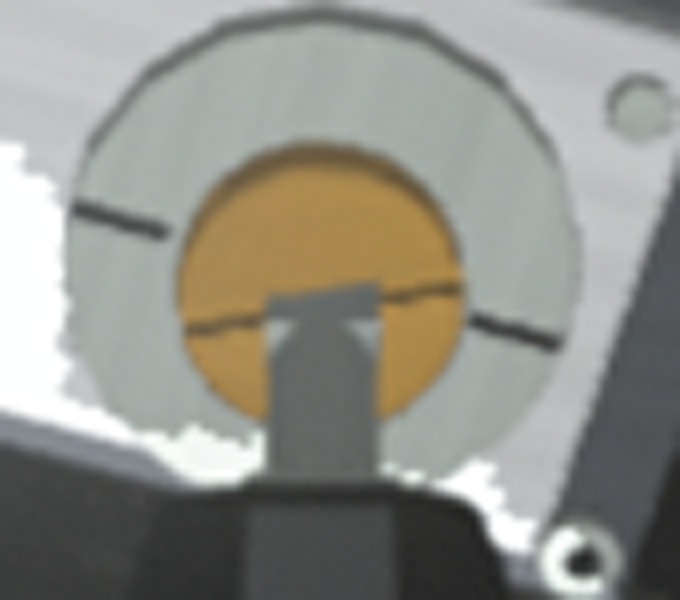

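>>> apply_moves --pt "0 0.05 -0.15 0 0 -4" --pt "0 0.05 -0.17 0 0 -4" --pt "0 0 -0.17 0 0 -4" --pt "0 0.05 -0.17 0 0 -4" --pt "0 0 -0.13 0 0 -3" --pt "0 0 0 0 0 0" --pt "0 0 0 0 0 0"

```text
time: 25.25
position: [0.4387, -0.0339, 0.1113]
ee_rot: [[0.001, 0.997, 0.08], [-0.0, 0.08, -0.997], [-1.0, 0.001, 0.0]]
force: [0.6, -0.4, 2.6]
finger_gap: 0.0233
```

```bash
python3 look.py w28|head -1
```

```text
25.25 [ 0.43874 -0.03393  0.11128] [ 0.55 -0.38  2.63] [-0.233 -0.23   0.041] 4.59
```

View pics/w28c.png

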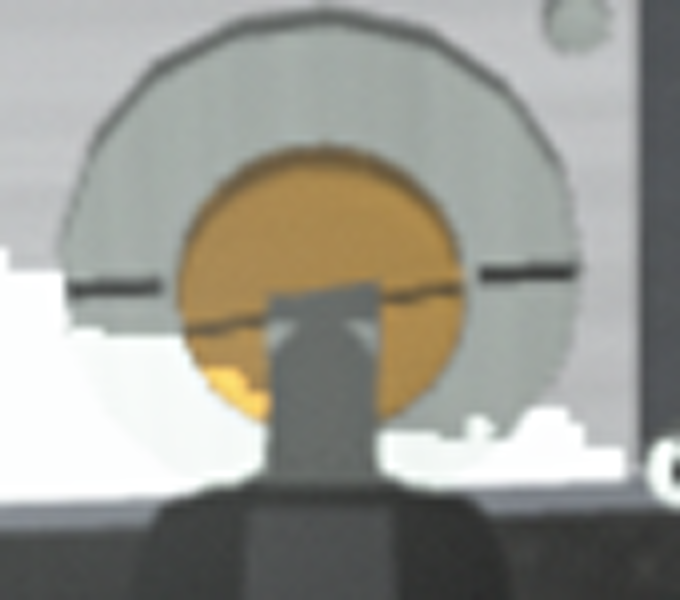

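>>> apply_moves --pt "0 0 -0.1 0 0 -2" --pt "0 0.05 -0.1 0 0 -2" --pt "0 0 -0.05 0 0 -1" --pt "0 0 0 0 0 0" --pt "0 0 0 0 0 0"

```text
time: 25.92
position: [0.4387, -0.0338, 0.111]
ee_rot: [[0.001, 1.0, -0.008], [-0.0, -0.008, -1.0], [-1.0, 0.001, 0.0]]
force: [1.2, -1.2, 3.8]
finger_gap: 0.0234
```

```bash
python3 look.py w29|head -1
```

```text
25.925 [ 0.43869 -0.03384  0.11104] [ 1.23 -1.23  3.81] [-0.282 -0.417 -0.026] -0.47
```

>>> apply_moves --pt "0 0 -0.05 0 0 -1" --pt "0 0 -0.03 0 0 -0.8" --pt "0 0 0 0 0 0" --pt "0 0 0 0 0 0"

```text
time: 26.48
position: [0.4387, -0.0338, 0.111]
ee_rot: [[0.0, 0.999, -0.04], [-0.0, -0.04, -0.999], [-1.0, 0.0, 0.0]]
force: [1.7, -1.4, 3.4]
finger_gap: 0.0235
```

```bash
python3 look.py w30|head -1
```

```text
26.475 [ 0.43867 -0.03383  0.11095] [ 1.72 -1.38  3.37] [-0.414 -0.498  0.054] -2.28
```

View pics/w30c.png

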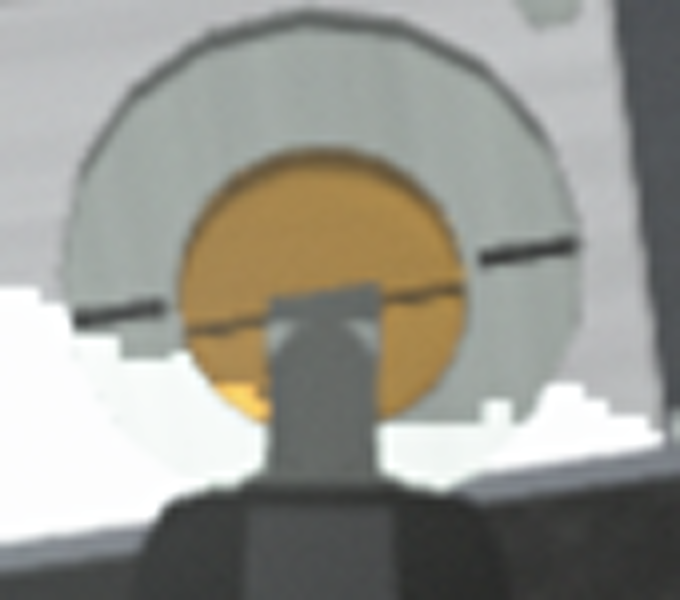

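>>> apply_moves --pt "0.15 -0.1 0 0 0 -0.8" --pt "0 0 0 0 0 -0.7" --pt "0 0 0 0 0 0" --pt "0 0 0 0 0 0"

```text
time: 27.02
position: [0.4387, -0.0339, 0.1109]
ee_rot: [[0.0, 0.998, -0.066], [-0.0, -0.066, -0.998], [-1.0, 0.0, 0.0]]
force: [1.7, -1.2, 2.3]
finger_gap: 0.0234
```

```bash
python3 look.py w31|head -1
```

```text
27.025 [ 0.43868 -0.03385  0.11089] [ 1.75 -1.16  2.33] [-0.342 -0.51   0.073] -3.78
```

View pics/w31c.png

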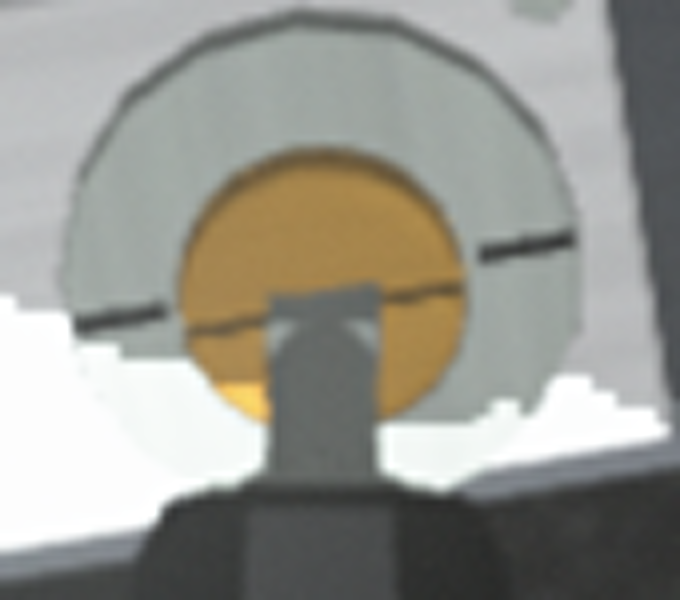

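>>> apply_moves --pt "0 0 0 0 0 -0.8" --pt "0 0 0 0 0 -0.7" --pt "0 0 0 0 0 0" --pt "0 0 0 0 0 0"

```text
time: 27.58
position: [0.4386, -0.0338, 0.1108]
ee_rot: [[-0.0, 0.996, -0.092], [0.0, -0.092, -0.996], [-1.0, -0.0, -0.0]]
force: [1.3, -1.5, 3.7]
finger_gap: 0.0231
```

```bash
python3 look.py w32|head -1; python3 - <<'E'
import cv2,numpy as np
im=cv2.imread('pics/w32.png')
cv2.imwrite('pics/w32d.png',cv2.resize(im[255:345,325:445],None,fx=6,fy=6,interpolation=cv2.INTER_CUBIC))
E
```

```text
27.575 [ 0.43861 -0.03383  0.11085] [ 1.35 -1.53  3.73] [-0.295 -0.512  0.074] -5.28
```

View pics/w32d.png

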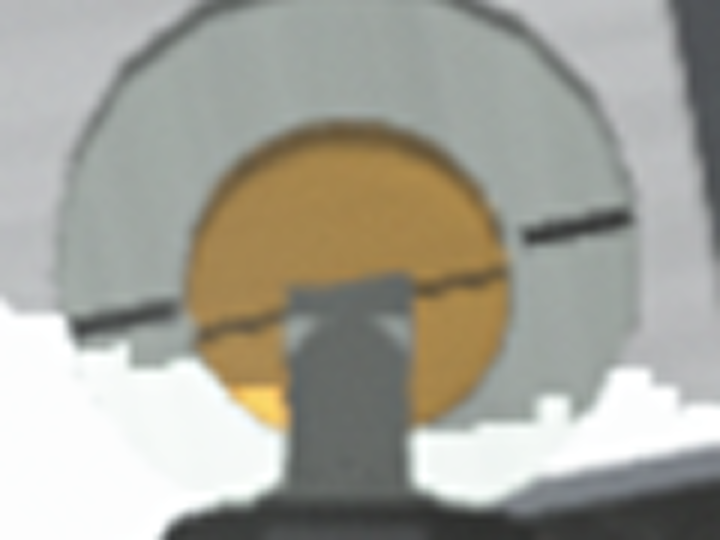

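>>> apply_moves --pt "0 0 0.1 0 0 3" --pt "0 0 0.2 0 0 3" --pt "0 0 0 0 0 2" --pt "0 0 0 0 0 0" --pt "0 0 0 0 0 0"

```text
time: 28.25
position: [0.4383, -0.0338, 0.111]
ee_rot: [[-0.001, 0.999, 0.047], [0.0, 0.047, -0.999], [-1.0, -0.001, -0.0]]
force: [1.7, -1.7, 2.7]
finger_gap: 0.0237
```

```bash
python3 look.py w33|head -1; python3 - <<'E'
import cv2,numpy as np
im=cv2.imread('pics/w33.png')
cv2.imwrite('pics/w33d.png',cv2.resize(im[255:345,325:445],None,fx=6,fy=6,interpolation=cv2.INTER_CUBIC))
E
```

```text
28.25 [ 0.43826 -0.03376  0.11099] [ 1.7  -1.71  2.74] [-0.237 -0.356 -0.045] 2.7
```

View pics/w33d.png

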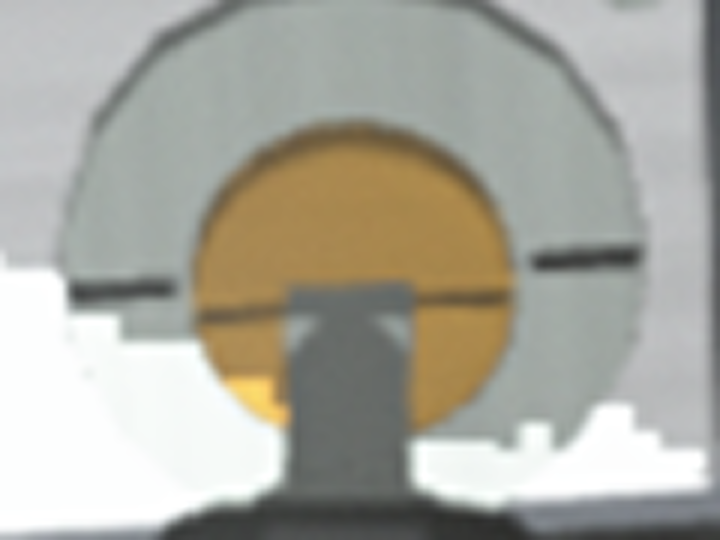

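>>> apply_moves --pt "0.2 -0.2 0.5 0 0 0" --pt "0 0 1 0 0 0" --pt "0 0 2 0 0 0" --pt "0 0 3 0 0 0" --pt "0 0 8 0 0 0" --pt "0 0 20 0 0 0" --pt "0 0 25 0 0 0" --pt "0 0 25 0 0 0" --pt "0 0 0 0 0 0" --pt "0 0 0 0 0 0"

```text
time: 29.55
position: [0.4382, -0.0338, 0.1951]
ee_rot: [[-0.001, 0.999, 0.047], [0.0, 0.047, -0.999], [-1.0, -0.001, -0.0]]
force: [0.1, 0.3, -2.1]
finger_gap: 0.0234
```

```bash
python3 look.py w34|head -1; python3 - <<'E'
from h import *
R=np.eye(3)
E
```

```text
29.55 [ 0.43816 -0.03382  0.19506] [ 0.11  0.29 -2.09] [ 0.015  0.027 -0.011] 2.72
```

View pics/w34.png

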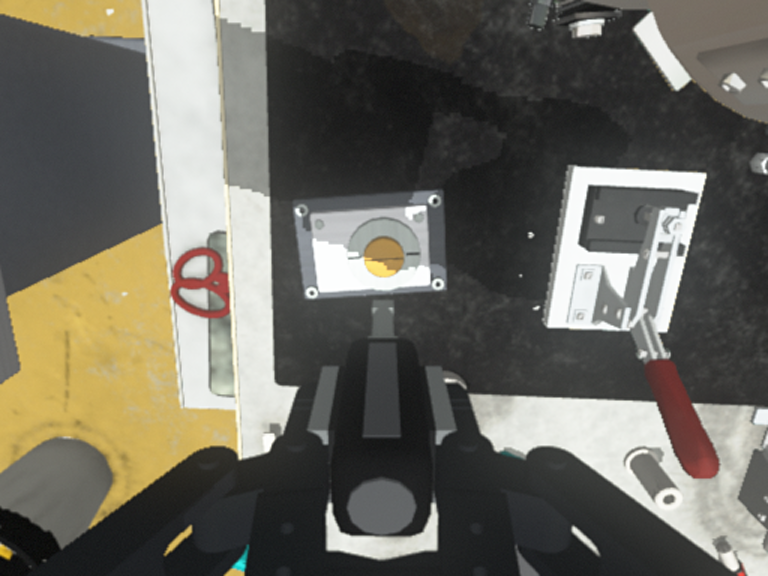

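>>> apply_moves --pt "4 -9 0 0 0 -5" --pt "8 -18 0 0 0 -5" --pt "12 -27 0 0 0 -5" --pt "12 -27 0 0 0 -5" --pt "12 -27 0 0 0 -5" --pt "12 -27 0 0 0 -5" --pt "12 -27 0 0 0 -5" --pt "12 -27 0 0 0 -5" --pt "12 -27 0 0 0 -5" --pt "8 -18 0 0 0 -5" --pt "4.8 -9.3 0 0 0 -2.5" --pt "0 0 0 0 0 0"

```text
time: 31.1
position: [0.5471, -0.2772, 0.1944]
ee_rot: [[-0.002, 0.646, -0.764], [0.001, -0.764, -0.646], [-1.0, -0.002, 0.001]]
force: [-0.5, -0.1, -0.6]
finger_gap: 0.0234
```

>>> apply_moves --pt "0 0 0 0 0 0" --pt "0 0 -10 0 0 0" --pt "0 0 -10 0 0 0" --pt "0 0 0 0 0 0" --pt "0 0 0 0 0 0"

```text
time: 31.72
position: [0.5476, -0.2772, 0.1755]
ee_rot: [[-0.0, 0.646, -0.763], [0.0, -0.763, -0.646], [-1.0, -0.0, 0.0]]
force: [0.2, 1.0, -1.4]
finger_gap: 0.0237
```

```bash
python3 look.py w35|head -1
```

```text
31.725 [ 0.54757 -0.27722  0.17546] [ 0.17  1.   -1.43] [0.027 0.034 0.031] -49.77
```

View pics/w35c.png

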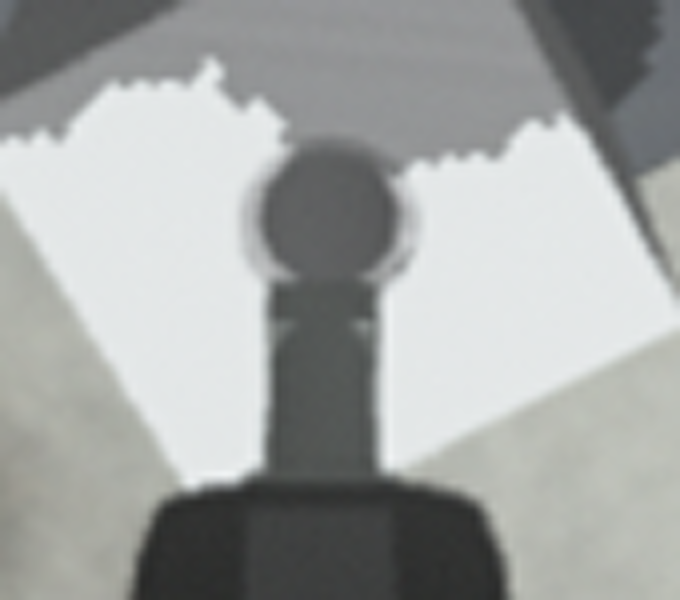

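>>> apply_moves --pt "-0.3 -0.3 -10 0 0 0" --pt "0 0 -10 0 0 0" --pt "0 0 -5 0 0 0" --pt "0 0 0 0 0 0"

```text
time: 32.28
position: [0.5467, -0.2773, 0.1496]
ee_rot: [[-0.002, 0.646, -0.764], [0.001, -0.764, -0.646], [-1.0, -0.002, 0.001]]
force: [-0.3, -0.5, -1.2]
finger_gap: 0.0236
```

```bash
python3 look.py w36|head -1
```

```text
32.275 [ 0.54673 -0.27731  0.14961] [-0.31 -0.47 -1.2 ] [-0.019 -0.004 -0.018] -49.78
```

View pics/w36c.png

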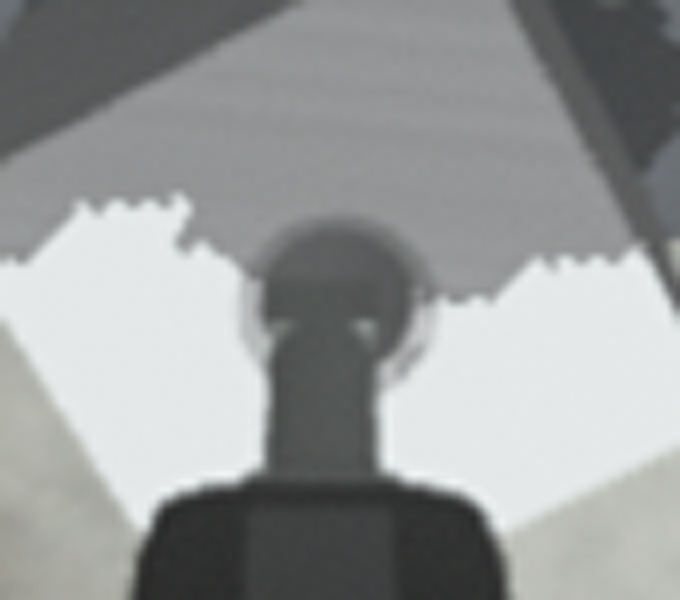

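>>> apply_moves --pt "0.6 -0.7 -5 0 0 0" --pt "0 0 -12 0 0 0" --pt "0 0 -15 0 0 0" --pt "0 0 -10 0 0 0" --pt "0 0 -5 0 0 0" --pt "0 0 -2 0 0 0" --pt "0 0 0 0 0 0" --pt "0 0 0 0 0 0"

```text
time: 33.33
position: [0.5483, -0.2786, 0.1022]
ee_rot: [[0.001, 0.646, -0.764], [-0.001, -0.764, -0.646], [-1.0, 0.001, -0.0]]
force: [0.7, 0.6, -1.3]
finger_gap: 0.0232
```

>>> apply_moves --pt "0 0 -1.5 0 0 0" --pt "0 0 -1 0 0 0" --pt "0 0 -0.5 0 0 0" --pt "0 0 0 0 0 0" --pt "0 0 0 0 0 0"

```text
time: 33.95
position: [0.5479, -0.2784, 0.0987]
ee_rot: [[0.0, 0.646, -0.764], [0.0, -0.764, -0.646], [-1.0, -0.0, -0.0]]
force: [-0.0, 0.6, -0.9]
finger_gap: 0.0233
```

```bash
python3 look.py w37|head -1
```

```text
33.95 [ 0.54793 -0.27835  0.09866] [-0.    0.61 -0.93] [ 0.04  -0.003  0.035] -49.78
```

View pics/w37.png

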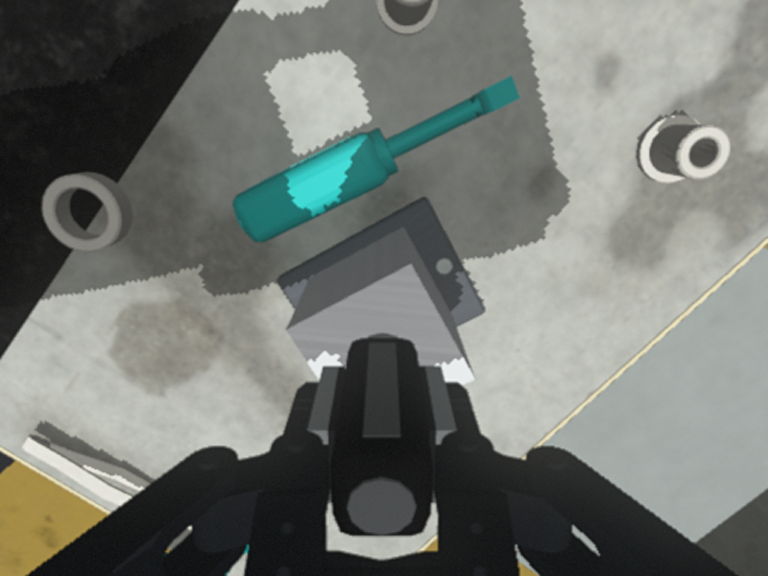

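Driver is in the hole, about 2–3 mm above seated. I'll go down until the collar touches.

>>> apply_moves --pt "0 0 -1 0 0 0" --pt "0 0 -0.7 0 0 0" --pt "0 0 0 0 0 0" --pt "0 0 0 0 0 0"

```text
time: 34.5
position: [0.5479, -0.2783, 0.097]
ee_rot: [[0.0, 0.646, -0.764], [0.0, -0.764, -0.646], [-1.0, 0.0, -0.0]]
force: [0.4, 0.4, -0.7]
finger_gap: 0.0235
```

>>> apply_moves --pt "0 0 -0.4 0 0 0" --pt "0 0 -0.3 0 0 0" --pt "0 0 0 0 0 0" --pt "0 0 0 0 0 0"

```text
time: 35.0
position: [0.5479, -0.2784, 0.0963]
ee_rot: [[0.0, 0.646, -0.764], [-0.0, -0.764, -0.646], [-1.0, 0.0, 0.0]]
force: [-0.1, -0.0, -1.6]
finger_gap: 0.0232
```

>>> apply_moves --pt "0 0 -0.4 0 0 0" --pt "0 0 -0.3 0 0 0" --pt "0 0 0 0 0 0" --pt "0 0 0 0 0 0"

```text
time: 35.5
position: [0.548, -0.2784, 0.0961]
ee_rot: [[0.0, 0.646, -0.764], [-0.0, -0.764, -0.646], [-1.0, 0.0, -0.0]]
force: [-1.9, 0.8, 4.1]
finger_gap: 0.0233
```

```bash
python3 look.py w38|head -1
```

```text
35.5 [ 0.548   -0.27839  0.0961 ] [-1.93  0.79  4.08] [0.192 0.361 0.003] -49.78
```

>>> apply_moves --pt "0 0 0.4 0 0 0" --pt "0 0 0 0 0 0" --pt "0 0 0 0 0 0" --pt "0 0 0 0 0 0" --pt "0 0 0 0 0 0" --pt "0 0 0 0 0 0" --gripper 0

```text
time: 36.3
position: [0.5479, -0.2784, 0.0959]
ee_rot: [[0.0, 0.646, -0.763], [-0.0, -0.763, -0.646], [-1.0, 0.0, 0.0]]
force: [0.6, 0.2, -1.1]
finger_gap: 0.0858
```

>>> apply_moves --pt "0 0 10 0 0 0" --pt "0 0 25 0 0 0" --pt "0 0 35 0 0 0" --pt "0 0 40 0 0 0" --pt "-5 0 40 0 0 0" --pt "0 0 0 0 0 0" --pt "0 0 0 0 0 0"

```text
time: 37.17
position: [0.5427, -0.2782, 0.2461]
ee_rot: [[0.0, 0.646, -0.764], [0.0, -0.764, -0.646], [-1.0, 0.0, -0.0]]
force: [-0.3, -0.6, -0.2]
finger_gap: 0.0858
```

```bash
python3 look.py w39|head -1; python3 - <<'E'
from h import *
p=eyes.capture('scene');save(p,'s9.png');p=eyes.capture('top');save(p,'t9.png')
E
```

```text
37.175 [ 0.54267 -0.27818  0.24607] [-0.28 -0.58 -0.2 ] [-0.004 -0.03  -0.014] -49.78
```

View pics/w39.png

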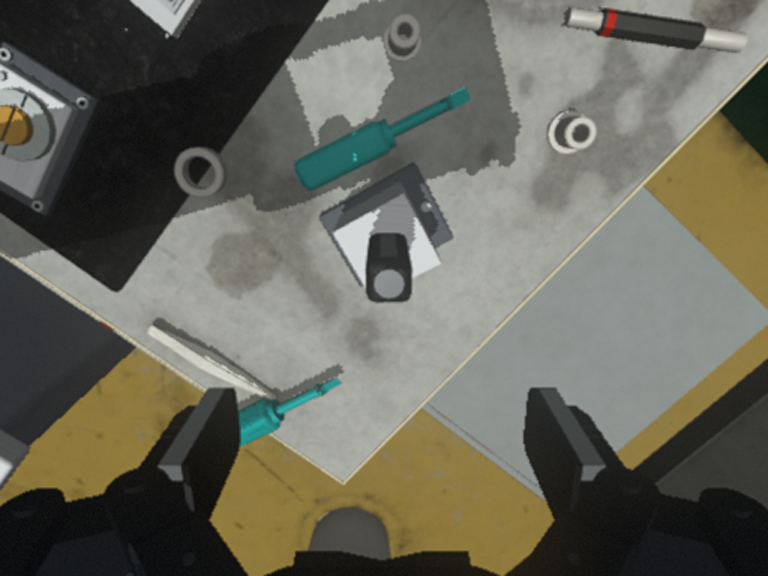

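View pics/s9.png

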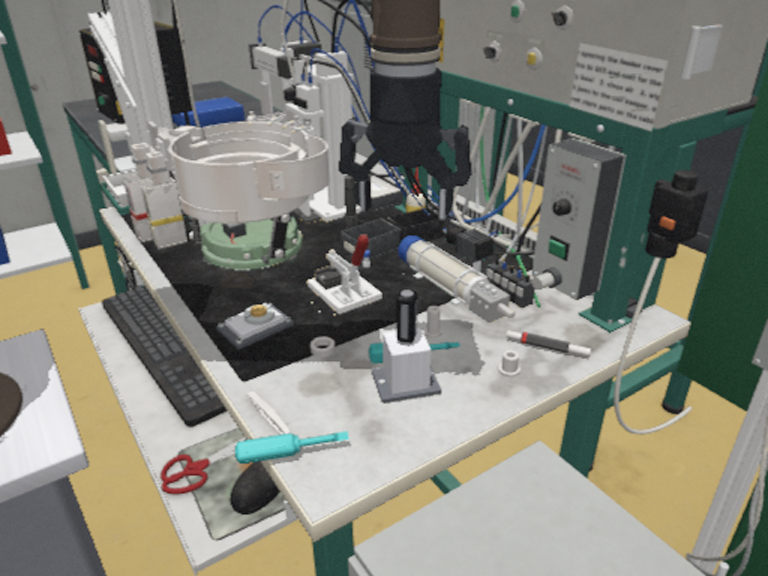

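```bash
python3 - <<'E'
import cv2
a=cv2.imread('pics/w39.png')[70:180,0:110];b=cv2.imread('pics/w34.png')[205:295,330:440]
cv2.imwrite('pics/cmp.png',cv2.hconcat([cv2.resize(a,(390,390),interpolation=cv2.INTER_CUBIC),cv2.resize(b,(390,390),interpolation=cv2.INTER_CUBIC)]))
E
```

```text
(no output)
```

View pics/cmp.png

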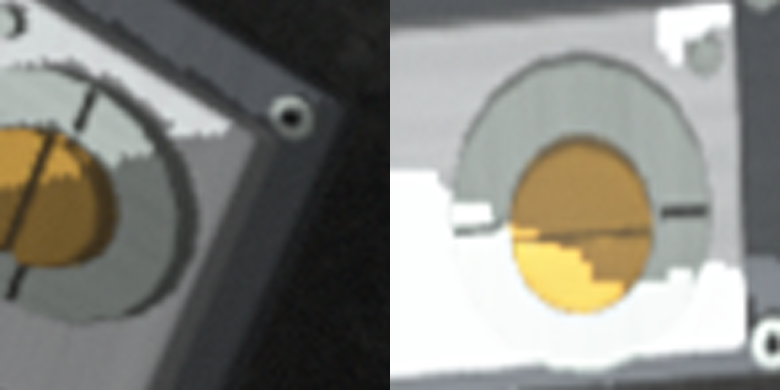

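```bash
python3 -c "
from h import *
print(bot.hand_in())"
```

```text
the job is handed in; nothing more can be done
None
```

The screw is turned home and the screwdriver is back in its stand, released. I handed the job in at about 37 s of the 72 s allowed.

**Turning the screw:** I gripped the driver in its stand, lined it up over the fixture, seated the blade in the slot and turned clockwise, following the screw down. Between steps I read about 4–6 N of press; those were end-of-move readings, not continuous. The slot stopped following the driver at the end, so I took the screw to be at its stop.

**Checks that agreed:**
- **Slot and marks:** in most of the last views the slot was within about 1° of the marks. The tolerance is about 2.3°.
- **Putting it back:** the collar touched the stand at the same arm height as when I picked it up, and the driver looks upright and fully down. The gripper is open and well clear of it.
- **Loose parts:** the ring and both bushes look unmoved by eye.

**Checks that disagreed or went wrong:**
- **Alignment reading:** one view after lifting out showed the slot about 2° past the marks. I took that as reading error.
- **Slot position:** my first estimate of the slot's height and centre from the camera was off. The blade rubbed the slot wall at about 2.5 N until I centred it by feel.
- **Play in the slot:** the blade lagged about 9° in the slot, against the 6° or so expected.
- **Side force:** about 2 N of sideways force remained at the end of the turn.
- **Turquoise drivers:** both look-alikes fell over by themselves in the first moments, before the arm moved. One lies partly over the bench edge and looked stable to the end.

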